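Clamp the lino block evenly with the fork key

TASK

Take the fork key from the cork mat and tighten the four screws of the clamping frame clockwise, crosswise and in two passes: first turn all four about half way (bars about diagonal), then go round again and turn each up to its stop, bars parallel to the frame's long sides; in each pass do one screw, then the one diagonally opposite, then the other two. Turn the screws with the key only, keeping the hand off the press, then stand the key upright on the mat again and let go. Leave the other things where they lie.

Things in the scene. Friction and masses are not known exactly. Their poses are not given: they have to be found in the camera images.
- press: Fixed clamping bed: plywood base 210 x 260 x 18 mm; on it a flat aluminium frame (180 x 220 mm, window 100 x 140, top 34 mm above the bench) holds a brown half-carved lino block. Origin: centre of the base's underside, on the bench. x: short way (away from the robot at yaw 0), y: long way, z up. Place and yaw vary.
- screw_a_bar (a point): Screw a, near-left (press x -70, y +90) mm, diagonal to screw c. Upright dark steel bar head 40 mm long, 6 mm thick (top 6 mm: 38 x 3.5), 18 mm tall, on a washer 38 mm wide; washer top 37 mm, bar top 55 mm above the bench. The point: on the screw's axis, 46 mm above the bench; x along the bar, z up, turning with the screw. The screw does not sink as it turns.
- screw_a (a joint): Turn of screw a (rad), grows clockwise from above (tightening). 0: bar along press x, across the long sides; 0.785: diagonal, half way; 1.571: stop, fully tight, bar parallel to the long sides (press y). Bar yaw = press yaw minus this. Starts at 0.05 to 0.35. Friction 0.12 N m, stays where left.
- screw_b_bar (a point): Screw b, far-left (x +70, y +90) mm, diagonal to screw d. Upright dark steel bar head 40 mm long, 6 mm thick (top 6 mm: 38 x 3.5), 18 mm tall, on a washer 38 mm wide; washer top 37 mm, bar top 55 mm above the bench. The point: on the screw's axis, 46 mm above the bench; x along the bar, z up, turning with the screw. The screw does not sink as it turns.
- screw_b (a joint): Turn of screw b (rad), grows clockwise from above (tightening). 0: bar along press x, across the long sides; 0.785: diagonal, half way; 1.571: stop, fully tight, bar parallel to the long sides (press y). Bar yaw = press yaw minus this. Starts at 0.05 to 0.35. Friction 0.12 N m, stays where left.
- screw_c_bar (a point): Screw c, far-right (x +70, y -90) mm, diagonal to screw a. Upright dark steel bar head 40 mm long, 6 mm thick (top 6 mm: 38 x 3.5), 18 mm tall, on a washer 38 mm wide; washer top 37 mm, bar top 55 mm above the bench. The point: on the screw's axis, 46 mm above the bench; x along the bar, z up, turning with the screw. The screw does not sink as it turns.
- screw_c (a joint): Turn of screw c (rad), grows clockwise from above (tightening). 0: bar along press x, across the long sides; 0.785: diagonal, half way; 1.571: stop, fully tight, bar parallel to the long sides (press y). Bar yaw = press yaw minus this. Starts at 0.05 to 0.35. Friction 0.12 N m, stays where left.
- screw_d_bar (a point): Screw d, near-right (x -70, y -90) mm, diagonal to screw b. Upright dark steel bar head 40 mm long, 6 mm thick (top 6 mm: 38 x 3.5), 18 mm tall, on a washer 38 mm wide; washer top 37 mm, bar top 55 mm above the bench. The point: on the screw's axis, 46 mm above the bench; x along the bar, z up, turning with the screw. The screw does not sink as it turns.
- screw_d (a joint): Turn of screw d (rad), grows clockwise from above (tightening). 0: bar along press x, across the long sides; 0.785: diagonal, half way; 1.571: stop, fully tight, bar parallel to the long sides (press y). Bar yaw = press yaw minus this. Starts at 0.05 to 0.35. Friction 0.12 N m, stays where left.
- key_grip (a point): Middle of the fork key's wooden handle, on the key's axis, 55 mm above its foot. Handle 36 mm long (x), 20 mm thick (y), 54 mm tall (28 to 82 mm above the foot). x runs along handle and slot, z up; the same after a half turn about z. With the prongs on a screw's washer this point is 92 mm above the bench.
- mat: Cork mat, fixed, 140 x 140 x 3 mm, lying on the bench; origin at the centre of its underside (its top is 3 mm above the bench).
- gouge: Bystander: carving gouge, wooden handle and steel blade, about 150 mm long and 17 mm high, lying left of the press. Origin on the bench under it.
- roller: Bystander: ink roller, about 150 mm long, 76 mm wide, 32 mm high, lying left of the press. Origin on the bench under it.
- tray: Bystander: shallow clear tray 100 x 150 x 22 mm with a sharpener in it, on the right. Origin: centre of its underside.
- key: Fork key, loose, about 0.25 kg, 82 mm tall, standing on its prongs on the mat. Steel head 44 (x) by 40 mm (y): 8 mm plate over two prongs 20 mm long, slot between them 15 mm wide (y), open at both x ends. It fits over a bar head with 4.5 mm spare each side and turns about 0.22 rad either way before it drives the bar. Origin: centre of its foot; axes as key_grip.
There are look-alikes about, which are no part of the job. There is more than one size of the mat; the job needs the middle-sized.

How it is judged:
On the way, in this order (a step that is already met when the one before it is completed fails the run):
1. first pass: a diagonal pair of screws turned at least to 0.5 rad ((value of joint each of screw_a, screw_c above 0.5 rad or value of joint each of screw_b, screw_d above 0.5 rad)), for 0.1 s.
2. first pass done: all four screws about half way, between 0.5 and 1.15 rad (value of joint screw_a between 0.5 and 1.15 rad and value of joint screw_b between 0.5 and 1.15 rad and value of joint screw_c between 0.5 and 1.15 rad and value of joint screw_d between 0.5 and 1.15 rad), for 0.1 s.
3. second pass: a diagonal pair tight, beyond 1.37 rad ((value of joint each of screw_a, screw_c above 1.37 rad or value of joint each of screw_b, screw_d above 1.37 rad)), for 0.1 s.
4. all four screws tight, beyond 1.37 rad (value of joint each of screw_a, screw_b, screw_c, screw_d above 1.37 rad), for 0.1 s.
At the end, for the whole second after the job is handed in: All four screws are turned beyond 1.37 rad (stop at 1.571); the key stands upright (within 0.1 rad) on the mat, its axis within 60 mm of the mat's centre in the mat's x and y, at rest and released (all of step 4 and angle between key_grip's own z axis and vertical below 0.1 rad and x of key_grip in the frame of mat between -0.06 and 0.06 m and y of key_grip in the frame of mat between -0.06 and 0.06 m and z of key_grip in the frame of mat between 0.053 and 0.063 m and linear speed of key below 0.02 m/s and angular speed of key below 0.1 rad/s); the robot touches nothing.
It fails at once if one screw turned past the first-pass band (1.15 rad) while another is still below 0.5 rad (value of joint any of screw_a, screw_b, screw_c, screw_d above 1.15 rad and value of joint any of screw_a, screw_b, screw_c, screw_d below 0.5 rad).
It fails at once if first pass out of cross order: two neighbouring screws past 0.5 rad while the other two are below ((value of joint each of screw_a, screw_b above 0.5 rad and value of joint each of screw_c, screw_d below 0.5 rad) or (value of joint each of screw_b, screw_c above 0.5 rad and value of joint each of screw_d, screw_a below 0.5 rad) or (value of joint each of screw_c, screw_d above 0.5 rad and value of joint each of screw_a, screw_b below 0.5 rad) or (value of joint each of screw_d, screw_a above 0.5 rad and value of joint each of screw_b, screw_c below 0.5 rad)).
It fails at once if second pass out of cross order: two neighbouring screws past 1.25 rad while the other two are below ((value of joint each of screw_a, screw_b above 1.25 rad and value of joint each of screw_c, screw_d below 1.25 rad) or (value of joint each of screw_b, screw_c above 1.25 rad and value of joint each of screw_d, screw_a below 1.25 rad) or (value of joint each of screw_c, screw_d above 1.25 rad and value of joint each of screw_a, screw_b below 1.25 rad) or (value of joint each of screw_d, screw_a above 1.25 rad and value of joint each of screw_b, screw_c below 1.25 rad)).
It fails at once if the hand or arm presses on the press or its screws (over 3 N) (contact force between any of the fingers, the arm and press above 3 N).
It fails at once if a bystander moved more than 30 mm (distance of any of gouge, roller, tray from where it was at the start of the episode above 0.03 m).
It also fails if it takes over 72 s, if anything falls off the work surface, if the arm or the gripper's body presses on something with over 40 N, if the wrist force passes 120 N, or if a joint passes its speed limit or range.

ROBOT

A 6-joint arm with a two-finger parallel gripper is mounted at the origin on the work surface. World frame = base frame: x ahead of the robot, y to its left, z up, the work surface at z = 0. Lengths are in m, angles in rad, forces in N, time in s.
With the tool pointing down it reaches from about 0.375 to 0.9 m from the base axis. Payload 3.1 kg.
Tool frame: the origin (TCP) lies midway between the tips of the shut fingers; the grasp point (between the pads) lies 19 mm behind it; z points along the fingers, y is the direction in which the jaws open and shut (so a half turn about z gives the same grasp; the last joint's range is limited). The gripper opens to 85 mm and grips with 20 to 120 N. Pads are 22 mm wide; open, the fingers measure 114 mm over their backs; the gripper's body (76 mm by 85 mm) begins 54 mm behind the grasp point. The pads swing forward as they close: fully open they stand 13 mm farther back than shut.
Start: joints at [0.998, 0.527, 1.433, -0, 1.181, -0.178], TCP at [0.24, 0.577, 0.231] pointing down, gripper open.
Joint ranges: [-3.08, 3.08], [-0.75, 2.2], [0.22, 2.44], [-1.43, 4.57], [0, 2.65], [-2.85, 2.85]. Speed limits (rad/s): [2.79, 2.79, 3.14, 3.14, 3.14, 3.14].

INTERFACE

Orientations are given as a unit quaternion [x, y, z, w].
In Python, from station import manip gives the robot as it stands.
- The arm moves only by the tool servo_tool, never from a script. Its argument "increments" is a list of rows, each an object with "hand": the closure, from 0 (fully open) to 1 (shut); "travel": the shift along the tool's x, y, z in mm, a list of three; "yaw": the turn about the tool's z in degrees. A call has 1 to 20 rows; each row shifts and turns the commanded pose from where the row before left it, along the tool's axes as they then stand; what a row does not reach is not made up. A row lasts 1/10 s, in which the tool goes at most 50 mm and 8.59 degrees, less where a joint would pass 70% of its speed; a pose out of reach is approached as far as the arm can. A call with a gripper value outside its range is refused whole. The fingers move at their own pace and stop on an object; "newtons" is the grip in N (left out, the last holds). Time passes only in rows, so rows that do not move let the fingers close. It gives the time, the measured TCP pose, the force and the opening at its end, in the units of the state.
- manip.sense(): the state, without advancing time (a new reading comes with each control period).
- manip.snapshot(name): name is "side" or "top" or "wrist"; returns a dict with "pixels" (420x560x3 uint8, blue, green, red), "fx", "fy", "cx", "cy" (pixels), "R" (3x3) and "t" (3): a world point X has camera coordinates R X + t. Camera axes: x right, y down, z forward; pixel columns grow to the right and rows downward; lengths in m; the calibration is good to about 2 mm. A picture is of the moment at which its call begins. There is no depth.
- manip.sign_off(): hands the job in, once; it reports no verdict.
The state is a dict: "t": time; "q": joint angles; "qd": joint speeds; "tau": joint torques, N m; "tcp_pos": TCP position; "tool_rot": TCP orientation; "force": force on the tool from outside, world axes, zero at the start; "ft_torque": the same for the moment, N m; "finger_gap": opening from 0.0 (shut) to 1.0 (fully open).
Only numpy, scipy, OpenCV 4.12 (cv2) and the standard library are available. Lean on these libraries where they do the work, as an engineer would, in place of code of your own. Each camera call takes 0.05 s, during which the arm holds its last target.

## Working session

There is one attempt and no reset: what is moved stays moved. The work goes in short steps, Python scripts to look and compute and a tool call to move; the robot and the scene stay as the last step left them, time stands still between calls to the robot, and variables do not carry over. Pictures are saved under pics/ and viewed, and the job is handed in when it is done.

Besides the shell and the picture viewer there is one more tool, called after "Emit:" as a command line: name --argument value ..., lists and objects as JSON in quotes. servo_tool: Moves the arm, as the interface text tells. Its arguments: {"type":"object","properties":{"increments":{"type":"array","items":{"type":"object","properties":{"hand":{"type":"number"},"travel":{"type":"array","items":{"type":"number"}},"yaw":{"type":"number"}}}},"newtons":{"type":"number"}},"required":["increments"]}

```bash
mkdir -p pics; ls; python3 - <<'E'
from station import manip
import cv2
s=manip.sense()
print(s['t'],s['tcp_pos'],s['tool_rot'],s['finger_gap'])
for n in ['side','top','wrist']:
    d=manip.snapshot(n); cv2.imwrite(f'pics/{n}0.png',d['pixels']); print(n,d['fx'],d['cx'],d['cy'],d['R'],d['t'])
E
```

```text
pics
0.0 [0.23995786 0.57631871 0.23033939] [ 1.96118144e-01  9.80579671e-01 -1.01052403e-03 -4.02304780e-04] 1.0004305973247016
side 433.77891087812304 275.9961432448644 208.6217819822829 [[ 0.91350741 -0.40677426 -0.00623788]
 [-0.21592698 -0.47180572 -0.85485373]
 [ 0.34478943  0.78226214 -0.51883156]] [-0.4723361   0.15871181  0.98246215]
top 382.5809030477366 284.07555426632297 208.2011631426788 [[-0.00339114 -0.99991561 -0.01254082]
 [-0.99461159  0.00467207 -0.10356622]
 [ 0.10361607  0.01212203 -0.9945435 ]] [-0.05170452  0.49347237  1.00725879]
wrist 365.3484433097555 281.39248610806385 207.29828090097098 [[ 0.38462503  0.92307166 -0.00151694]
 [ 0.89151844 -0.37105043  0.25983929]
 [ 0.23928742 -0.10129307 -0.96565068]] [-0.62482135 -0.03314637  0.37884247]
```

View pics/top0.png

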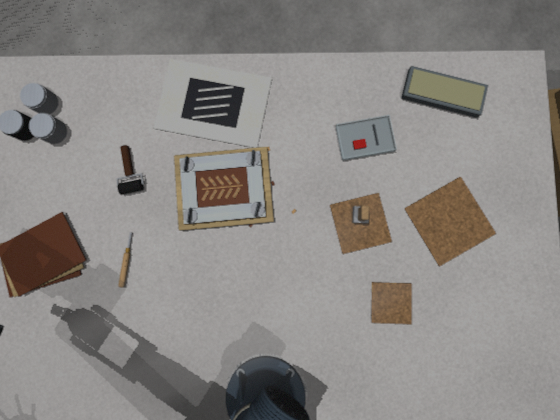

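View pics/side0.png

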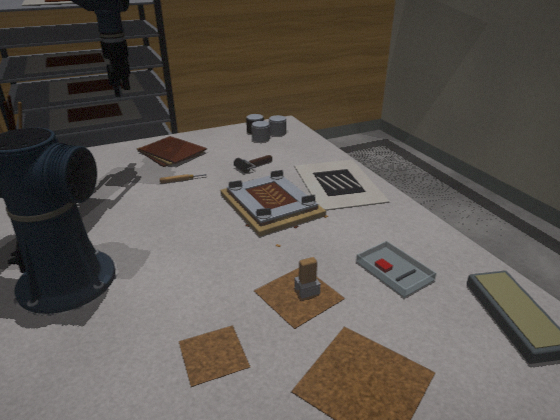

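View pics/wrist0.png

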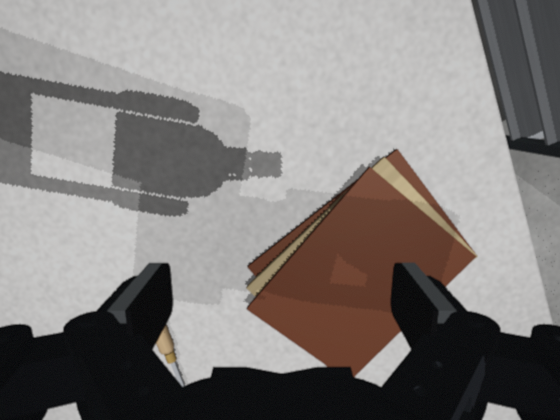

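Mats: small (391,303), middle (361,223), large (450,221). The middle one carries the key (362,214), which fits the task. I'll enlarge the key/mat and the press.

```bash
cat > h.py <<'E'
import numpy as np, cv2
from station import manip
def snap(n,f=None):
    d=manip.snapshot(n); d['R']=np.array(d['R']); d['t']=np.array(d['t'])
    if f: cv2.imwrite(f'pics/{f}.png',d['pixels'])
    return d
def ray(d,u,v):
    r=d['R'].T@np.array([(u-d['cx'])/d['fx'],(v-d['cy'])/d['fy'],1.]); return -d['R'].T@d['t'],r
def onz(d,u,v,z):
    o,r=ray(d,u,v); return o+r*(z-o[2])/r[2]
def proj(d,X):
    c=d['R']@np.array(X)+d['t']; return d['fx']*c[0]/c[2]+d['cx'],d['fy']*c[1]/c[2]+d['cy']
def crop(d,u0,v0,u1,v1,k,f):
    c=d['pixels'][v0:v1,u0:u1]; cv2.imwrite(f'pics/{f}.png',cv2.resize(c,None,fx=k,fy=k,interpolation=cv2.INTER_CUBIC))
E
python3 - <<'E'
from h import *
d=snap('top')
crop(d,165,140,285,235,6,'press1'); crop(d,320,185,400,260,7,'key1')
s=snap('side'); crop(s,245,245,355,330,7,'key1s')
hsv=cv2.cvtColor(d['pixels'],cv2.COLOR_BGR2HSV)
m=cv2.inRange(hsv,(5,70,60),(20,200,200))
cs,_=cv2.findContours(m,cv2.RETR_EXTERNAL,cv2.CHAIN_APPROX_NONE)
for c in cs:
    if cv2.contourArea(c)>300:
        r=cv2.minAreaRect(c); b=cv2.boxPoints(r); p=np.array([onz(d,*q,0.003)[:2] for q in b]); print(r, p.mean(0).round(4),np.linalg.norm(p-np.roll(p,1,0),axis=1).round(3), p.round(4).tolist())
E
```

```text
((391.0, 302.5), (41.0, 38.0), 90.0) [ 0.2405 -0.339 ] [0.108 0.102 0.108 0.101] [[0.2945, -0.2898], [0.2942, -0.3918], [0.1866, -0.3878], [0.1867, -0.2868]]
((37.974769592285156, 258.49951171875), (64.24560546875, 83.66607666015625), 64.59228515625) [0.3609 0.6219] [0.18  0.227 0.181 0.223] [[0.3908, 0.7671], [0.4892, 0.563], [0.3297, 0.4781], [0.234, 0.6795]]
((360.3423156738281, 222.90872192382812), (51.14603042602539, 50.1797981262207), 75.0685806274414) [ 0.4546 -0.2622] [0.139 0.139 0.14  0.137] [[0.5048, -0.1787], [0.5401, -0.3129], [0.404, -0.3448], [0.3694, -0.2123]]
((449.73529052734375, 220.55880737304688), (68.25643157958984, 65.16946411132812), 59.036251068115234) [ 0.4603 -0.5061] [0.182 0.183 0.184 0.179] [[0.4944, -0.3835], [0.587, -0.5409], [0.4249, -0.6276], [0.3351, -0.4723]]
((224.72903442382812, 188.5497589111328), (77.99913024902344, 97.18504333496094), 86.3086166381836) [0.5524 0.1114] [0.22  0.273 0.219 0.267] [[0.6537, 0.2562], [0.6698, -0.0165], [0.4511, -0.0304], [0.435, 0.2365]]
((553.4999389648438, 128.99998474121094), (81.99998474121094, 10.999998092651367), 90.0) [ 0.7158 -0.8068] [0.236 0.031 0.236 0.03 ] [[0.8335, -0.8003], [0.8333, -0.8311], [0.5981, -0.813], [0.5982, -0.7829]]
```

View pics/press1.png

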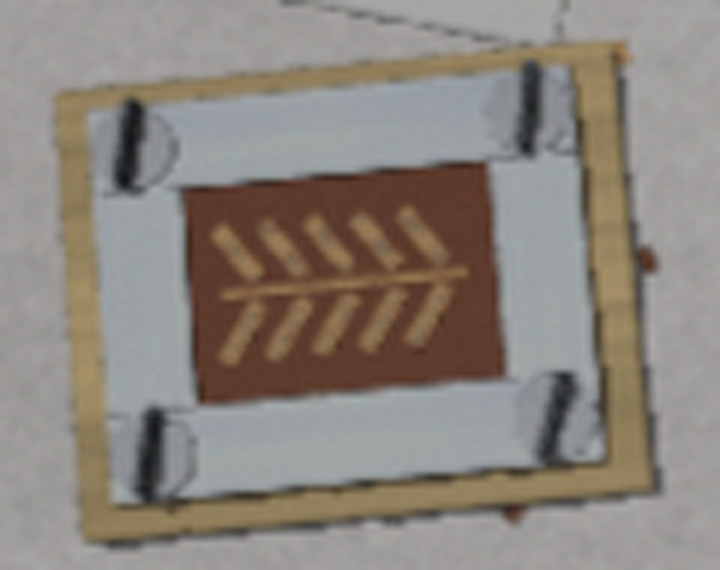

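View pics/key1.png

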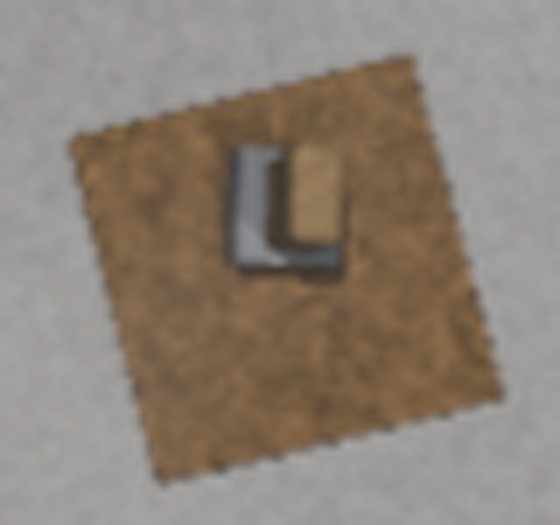

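View pics/key1s.png

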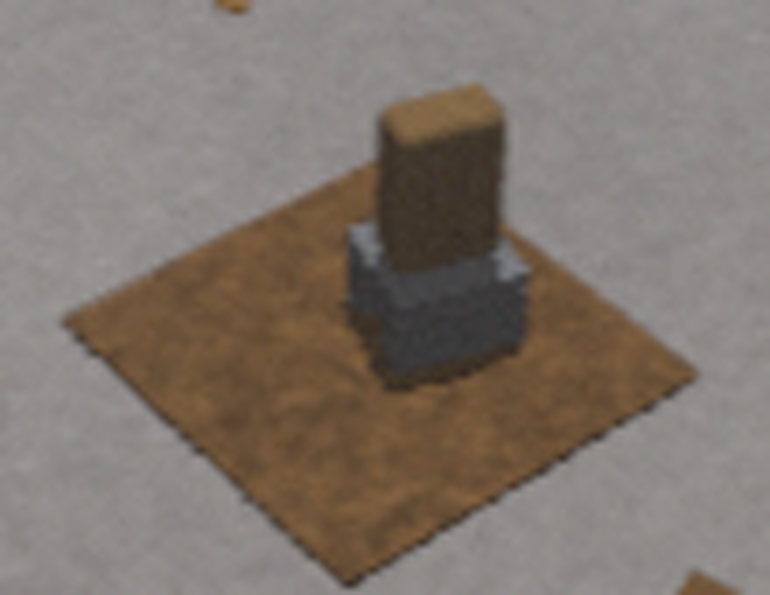

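Middle mat is 0.139–0.140 m square (small 0.10, large 0.18), so it is the right one. The key stands on it with its handle top at crop (316,194) → image (365,213). Next I compute the poses.

```bash
python3 - <<'E'
from h import *
d=snap('top')
# key handle top, corners read from crop
cr=[(292,146),(341,146),(340,242),(290,242)]
p=np.array([onz(d,320+u/7-.5,185+v/7-.5,.085)[:2] for u,v in cr]);print('keytop',p.mean(0).round(4),p.round(4).tolist())
hsv=cv2.cvtColor(d['pixels'],cv2.COLOR_BGR2HSV)
# frame corners from crop
fr=[(88,110),(572,65),(608,460),(110,505)]
p=np.array([onz(d,165+u/6-.5,140+v/6-.5,.034)[:2] for u,v in fr]);print('frame',p.mean(0).round(4),p.round(4).tolist(),np.linalg.norm(p-np.roll(p,1,0),axis=1))
win=[(183,187),(488,163),(506,377),(200,403)]
p=np.array([onz(d,165+u/6-.5,140+v/6-.5,.034)[:2] for u,v in win]);print('win',p.mean(0).round(4),p.round(4).tolist(),np.linalg.norm(p-np.roll(p,1,0),axis=1))
base=[(55,93),(620,42),(655,490),(85,542)]
p=np.array([onz(d,165+u/6-.5,140+v/6-.5,.018)[:2] for u,v in base]);print('base',p.mean(0).round(4),p.round(4).tolist(),np.linalg.norm(p-np.roll(p,1,0),axis=1))
g=cv2.cvtColor(d['pixels'],cv2.COLOR_BGR2GRAY)
for nm,(u0,v0,u1,v1) in dict(b=(178,152,196,176),c=(245,147,262,169),a=(182,204,198,226),d=(247,198,270,220)).items():
    m=(g[v0:v1,u0:u1]<85).astype(np.uint8); n,l,st,ce=cv2.connectedComponentsWithStats(m); k=1+st[1:,4].argmax()
    ys,xs=np.where(l==k); P=np.array([onz(d,x+u0,y+v0,.052)[:2] for x,y in zip(xs,ys)])
    c=P.mean(0); w,V=np.linalg.eigh(np.cov((P-c).T)); a=V[:,1]*np.sign(V[0,1]); print(nm,st[k,4],c.round(4),'yaw',np.degrees(np.arctan2(a[1],a[0])).round(1),np.sqrt(w*12).round(4))
w=manip.snapshot('wrist');R=np.array(w['R']);print('cam',-R.T@np.array(w['t']),'fwd',R[2])
E
```

```text
keytop [ 0.4759 -0.2584] [[0.4934, -0.2502], [0.4933, -0.2679], [0.4584, -0.2667], [0.4585, -0.2486]]
frame [0.5514 0.1138] [[0.6316, 0.2314], [0.651, 0.0116], [0.4712, -0.005], [0.4521, 0.217]] [0.18009848 0.22061946 0.18055894 0.22285924]
win [0.552  0.1138] [[0.5958, 0.1874], [0.606, 0.0495], [0.5086, 0.0407], [0.4976, 0.1777]] [0.09871276 0.13832949 0.09777397 0.13746631]
base [0.5511 0.1124] [[0.6435, 0.2515], [0.6658, -0.0093], [0.4588, -0.0253], [0.4364, 0.2324]] [0.20801778 0.26176335 0.20760712 0.25869333]
b 54 [0.6104 0.2072] yaw -5.8 [0.0099 0.04  ]
c 44 [0.6268 0.0289] yaw -2.8 [0.0077 0.0409]
a 66 [0.4681 0.1935] yaw 3.9 [0.0166 0.046 ]
d 52 [0.4866 0.0161] yaw -8.5 [0.0108 0.0441]
cam [0.1793482  0.60302773 0.374015  ] fwd [ 0.2399264  -0.1003039  -0.96559539]
```

Emit:
servo_tool --increments '[{"hand": 0,"travel": [0,0,0],"yaw": -7.5},{"hand": 0,"travel": [0,0,0],"yaw": -7.5},{"hand": 0,"travel": [0,0,0],"yaw": -7.6},{"hand": 0,"travel": [-25,-38,0],"yaw": 0},{"hand": 0,"travel": [-26,-39,0],"yaw": 0},{"hand": 0,"travel": [-26,-39,0],"yaw": 0},{"hand": 0,"travel": [-26,-39,0],"yaw": 0},{"hand": 0,"travel": [-26,-39,0],"yaw": 0},{"hand": 0,"travel": [-26,-39,0],"yaw": 0},{"hand": 0,"travel": [-26,-39,0],"yaw": 0},{"hand": 0,"travel": [-26,-39,0],"yaw": 0},{"hand": 0,"travel": [-26,-38,0],"yaw": 0},{"hand": 0,"travel": [-26,-38,0],"yaw": 0},{"hand": 0,"travel": [-26,-38,0],"yaw": 0},{"hand": 0,"travel": [-25,-37,0],"yaw": 0},{"hand": 0,"travel": [0,0,0],"yaw": 0},{"hand": 0,"travel": [0,0,0],"yaw": 0}]'

```text
t: 2.05
tcp_pos: [0.5504, 0.1139, 0.2311]
tool_rot: [0.001, 1.0, 0.0, -0.0]
force: [0.1, 0.1, 0.2]
finger_gap: 1.0
```

```bash
python3 - <<'E'
from h import *
d=snap('wrist','w1'); s=manip.sense(); print(s['tcp_pos'],s['tool_rot'],s['t'],s['force'])
for q in [(.4741,.1974),(.6135,.2094),(.6289,.03),(.4895,.018)]: print(proj(d,[*q,.055]))
cv2.imwrite('pics/w1b.png',cv2.resize(d['pixels'],None,fx=1.4,fy=1.4,interpolation=cv2.INTER_CUBIC))
E
```

```text
[0.54955253 0.11488421 0.23106966] [ 5.78790437e-04  9.99999593e-01  2.35545797e-04 -6.51384496e-04] 2.1 [-0.39995197 -0.63072077 -0.05171261]
(np.float64(379.5978214694229), np.float64(95.87102759559478))
(np.float64(382.4654784563587), np.float64(251.54001902742388))
(np.float64(191.77132822929582), np.float64(267.35129903097794))
(np.float64(166.63160189110872), np.float64(115.51666805137582))
```

View pics/w1b.png

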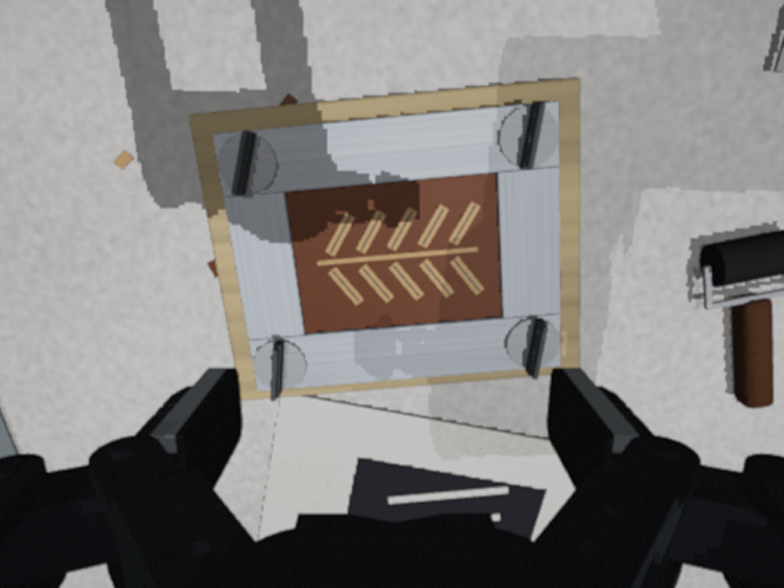

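The wrist view shows all four bars: a at (535,135), b (537,347), c (277,368), d (245,163) in the 1.4x picture. I'll zoom in on each for bar top edges.

```bash
python3 - <<'E'
from h import *
d=dict(snap('wrist'))
p=d['pixels']
t=[]
for nm,(u,v) in dict(a=(380,96),b=(382,250),c=(197,263),d=(174,116)).items():
    c=p[v-28:v+28,u-28:u+28]; c=cv2.resize(c,None,fx=7,fy=7,interpolation=cv2.INTER_CUBIC); c=cv2.convertScaleAbs(c,alpha=1.6,beta=20); cv2.putText(c,nm,(5,30),0,1,(0,0,255),2); t.append(c)
im=np.vstack([np.hstack(t[:2]),np.hstack(t[2:])]); im=cv2.resize(im,(600,600)); cv2.imwrite('pics/bars.png',im)
E
```

```text
(no output)
```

View pics/bars.png

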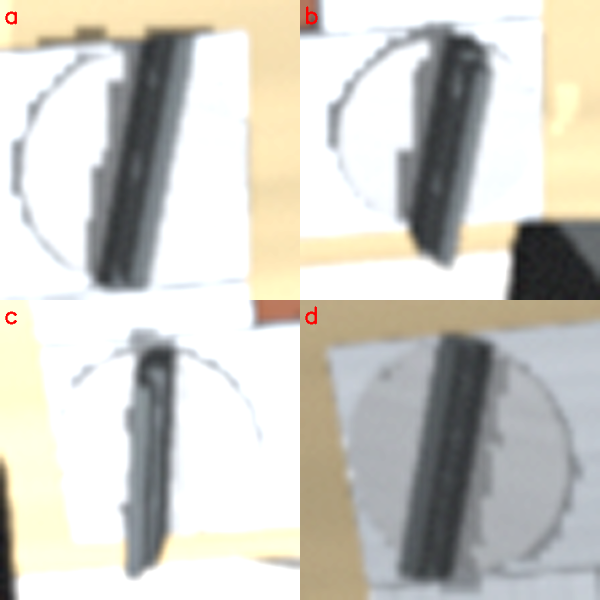

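```bash
python3 - <<'E'
from h import *
d=snap('wrist')
C=dict(a=(380,96),b=(382,250),c=(197,263),d=(174,116))
L=dict(a=[(160,38),(115,282)],b=[(163,45),(122,245)],c=[(160,60),(148,262)],d=[(165,35),(125,278)])
for n in 'abcd':
    u,v=C[n]; P=[onz(d,u-28+x/5.357-.5,v-28+y/5.357-.5,.055)[:2] for x,y in L[n]]
    P=np.array(P); e=P[1]-P[0]; print(n,P.mean(0).round(4),np.degrees(np.arctan2(e[1],e[0])).round(1),np.hypot(*e).round(4))
k=[(190,115),(580,78),(580,370),(242,399)]
p=np.array([onz(d,u/1.4,v/1.4,.018)[:2] for u,v in k]);print('base',p.mean(0).round(4),p.round(4).tolist(),np.linalg.norm(p-np.roll(p,1,0),axis=1))
k=[(213,134),(558,101),(561,369),(255,390)]
p=np.array([onz(d,u/1.4,v/1.4,.034)[:2] for u,v in k]);print('frame',p.mean(0).round(4),p.round(4).tolist(),np.linalg.norm(p-np.roll(p,1,0),axis=1))
E
```

```text
a [0.474  0.1969] -7.1 0.0368
b [0.6091 0.2088] -6.9 0.0375
c [0.6252 0.0372] -6.5 0.0387
d [0.4897 0.0243] -13.8 0.0385
base [0.5504 0.1193] [[0.4591, -0.0179], [0.4363, 0.2375], [0.6411, 0.2568], [0.665, 0.0006]] [0.20668663 0.2564219  0.2057305  0.25734054]
frame [0.5516 0.1184] [[0.4717, 0.0016], [0.4518, 0.2195], [0.6332, 0.2368], [0.6497, 0.0158]] [0.17854173 0.2188597  0.18222473 0.22160479]
```

```bash
python3 - <<'E'
from h import *
s=snap('side'); crop(s,210,160,340,240,6,'press_s')
E
```

```text
(no output)
```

View pics/press_s.png

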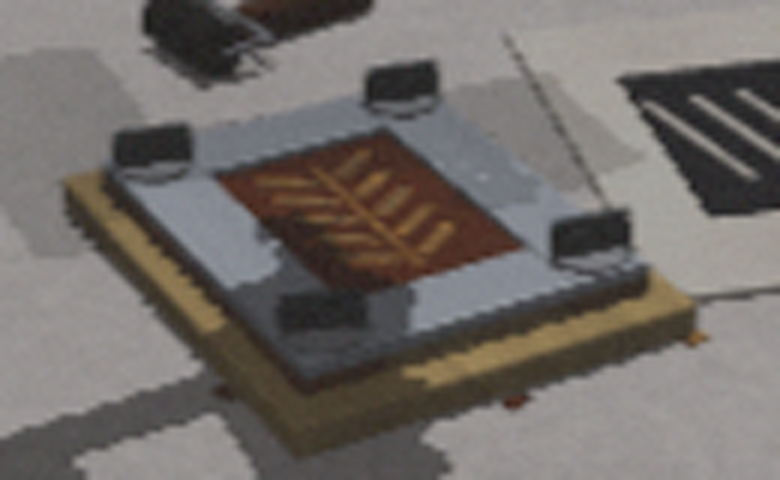

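```bash
python3 - <<'E'
from h import *
s=snap('side'); t=snap('top')
f=lambda k,z:np.array([onz(s,210+u/6-.5,160+v/6-.5,z)[:2] for u,v in k])
for nm,k,z in [('win',[(218,176),(385,130),(525,245),(352,293)],.034),('frame d,c,a',[(302,380),(648,268),(108,172)],.034),('bars d c b a top mid',[(322,294),(590,212),(400,66),(152,130)],.055)]:
    p=f(k,z); print(nm,p.mean(0).round(4),p.round(4).tolist())
print('frame mid c-a',f([(648,268),(108,172)],.034).mean(0))
# key in side: handle top corners
k=[(383,135),(470,88),(503,98),(400,145)]
p=np.array([onz(s,245+u/7-.5,245+v/7-.5,.085)[:2] for u,v in [(383,112),(478,86),(503,118),(408,143)]]);print('key top side',p.mean(0),p.round(4).tolist())
E
```

```text
win [0.5505 0.1101] [[0.4965, 0.1703], [0.5899, 0.1804], [0.6028, 0.0479], [0.5127, 0.0418]]
frame d,c,a [0.5196 0.0623] [[0.4651, -0.0153], [0.6446, 0.0057], [0.449, 0.1966]]
bars d c b a top mid [0.5485 0.1101] [[0.4872, 0.0145], [0.6268, 0.0303], [0.6091, 0.2046], [0.471, 0.191]]
frame mid c-a [0.54680566 0.10114252]
key top side [ 0.47262615 -0.26261734] [[0.457, -0.2542], [0.4885, -0.2547], [0.4879, -0.2714], [0.4571, -0.2702]]
```

Emit:
servo_tool --increments '[{"hand": 0,"travel": [10,-47,5],"yaw": 0},{"hand": 0,"travel": [10,-47,5],"yaw": 0},{"hand": 0,"travel": [10,-47,5],"yaw": 0},{"hand": 0,"travel": [10,-47,5],"yaw": 0},{"hand": 0,"travel": [9,-47,5],"yaw": 0},{"hand": 0,"travel": [9,-47,5],"yaw": 0},{"hand": 0,"travel": [9,-47,5],"yaw": 0},{"hand": 0,"travel": [9,-46,5],"yaw": 1.5},{"hand": 0,"travel": [0,0,0],"yaw": 0},{"hand": 0,"travel": [0,0,0],"yaw": 0},{"hand": 0,"travel": [0,0,0],"yaw": 0}]'

```text
t: 3.45
tcp_pos: [0.474, -0.2585, 0.1913]
tool_rot: [0.012, 1.0, 0.0, -0.0]
force: [0.1, 0.6, 0.9]
finger_gap: 0.999
```

```bash
python3 - <<'E'
from h import *
d=snap('wrist','w2'); s=manip.sense(); print(s['tcp_pos'],s['tool_rot'],s['t'],s['force'])
print(proj(d,[.474,-.2605,.085]))
cv2.imwrite('pics/w2b.png',cv2.resize(d['pixels'],None,fx=1.4,fy=1.4,interpolation=cv2.INTER_CUBIC))
E
```

```text
[ 0.47421453 -0.25824047  0.19141264] [ 1.21158868e-02  9.99926509e-01  3.78855580e-04 -1.93481961e-04] 3.5 [0.19819577 0.49040064 0.28506762]
(np.float64(276.9421674724301), np.float64(205.73416635867977))
```

View pics/w2b.png

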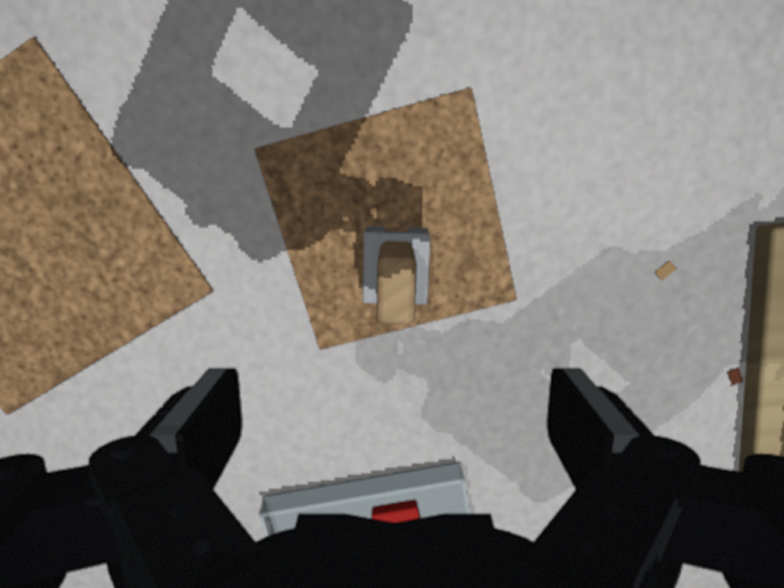

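```bash
python3 - <<'E'
from h import *
d=snap('wrist')
P=np.array([onz(d,u/1.4,v/1.4,.085)[:2] for u,v in [(378,273),(412,273),(414,322),(377,322)]]);print(P.mean(0),P.round(4).tolist())
P=np.array([onz(d,u/1.4,v/1.4,.003)[:2] for u,v in [(255,149),(471,88),(516,298),(320,348)]]);print('mat',P.mean(0),P.round(4).tolist())
s=manip.sense(); print(s['tcp_pos'],s['q'])
E
```

```text
[ 0.47943681 -0.25660468] [[0.4663, -0.2649], [0.4667, -0.2479], [0.4926, -0.2473], [0.4921, -0.2663]]
mat [ 0.45457625 -0.25878091] [[0.4041, -0.3421], [0.3716, -0.2078], [0.505, -0.1755], [0.5376, -0.3098]]
[ 0.47433414 -0.25823948  0.19148451] [-7.05690900e-01  4.66934113e-01  1.68753001e+00  2.89072140e-04
  9.87575707e-01 -2.25274584e+00]
```

Emit:
servo_tool --increments '[{"hand": 0,"travel": [0,0,40],"yaw": 0},{"hand": 0,"travel": [0,0,45],"yaw": 0},{"hand": 0,"travel": [0,0,40],"yaw": 0},{"hand": 0,"travel": [0,0,22],"yaw": 0},{"hand": 0.3,"travel": [0,0,0],"yaw": 0},{"hand": 1,"travel": [0,0,0],"yaw": 0},{"hand": 1,"travel": [0,0,0],"yaw": 0},{"hand": 1,"travel": [0,0,0],"yaw": 0},{"hand": 1,"travel": [0,0,0],"yaw": 0},{"hand": 1,"travel": [0,0,0],"yaw": 0},{"hand": 1,"travel": [0,0,0],"yaw": 0}]' --newtons 80

```text
t: 4.65
tcp_pos: [0.4747, -0.2604, 0.0457]
tool_rot: [0.013, 1.0, -0.001, 0.001]
force: [0.1, 1.9, 6.8]
finger_gap: 0.226
```

```bash
python3 - <<'E'
from h import *
s=manip.sense(); print(s['t'],s['tcp_pos'],s['tool_rot'],s['force'],s['finger_gap'])
a=snap('side');crop(a,245,225,355,330,5,'g_s')
E
```

```text
4.65 [ 0.47474912 -0.26038998  0.0456549 ] [ 1.34068415e-02  9.99909553e-01 -5.15776595e-04  9.36684074e-04] [0.06607284 1.86898905 6.76545145] 0.22633401668127992
```

View pics/g_s.png

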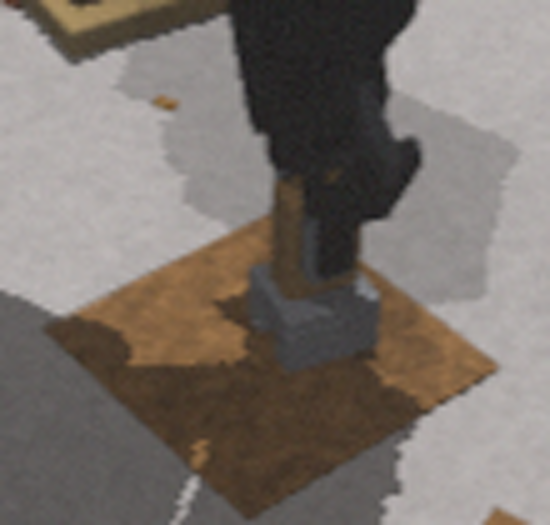

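Emit:
servo_tool --increments '[{"hand": 1,"travel": [0,0,-15],"yaw": 0},{"hand": 1,"travel": [0,0,-35],"yaw": 0},{"hand": 1,"travel": [0,0,-35],"yaw": 0},{"hand": 1,"travel": [1,25,0],"yaw": 0},{"hand": 1,"travel": [1,45,0],"yaw": 0},{"hand": 1,"travel": [1,48,0],"yaw": 0},{"hand": 1,"travel": [1,48,0],"yaw": 0},{"hand": 1,"travel": [2,48,0],"yaw": 0},{"hand": 1,"travel": [2,48,0],"yaw": 0},{"hand": 1,"travel": [2,48,0],"yaw": 0},{"hand": 1,"travel": [2,48,0],"yaw": 0},{"hand": 1,"travel": [1,48,0],"yaw": 0},{"hand": 1,"travel": [1,30,0],"yaw": 0},{"hand": 1,"travel": [0,18,0],"yaw": 5.5},{"hand": 1,"travel": [0,0,0],"yaw": 0},{"hand": 1,"travel": [0,0,0],"yaw": 0},{"hand": 1,"travel": [0,0,0],"yaw": 0}]' --newtons 100

```text
t: 6.4
tcp_pos: [0.4718, 0.1931, 0.1291]
tool_rot: [0.061, 0.998, -0.0, -0.0]
force: [0.7, -0.4, -2.3]
finger_gap: 0.22
```

```bash
cat > st.py <<'E'
from h import *
def st():
    s=manip.sense(); q=s['tool_rot']; th=2*np.degrees(np.arctan2(q[1],q[0])); psi=(th-180+90)%180-90
    print('t',s['t'],'tcp',np.round(s['tcp_pos'],4),'psi',round(psi,2),'F',np.round(s['force'],1),'M',np.round(s['ft_torque'],2),'gap',round(s['finger_gap'],3),'q6',round(s['q'][5],2)); return s
E
python3 - <<'E'
from st import *
st()
a=snap('side');crop(a,190,120,330,230,5,'a_s')
E
```

```text
t 6.4 tcp [0.4718 0.1931 0.1291] psi -7.02 F [ 0.7 -0.4 -2.3] M [-0.07 -0.   -0.03] gap 0.22 q6 -1.28
```

View pics/a_s.png

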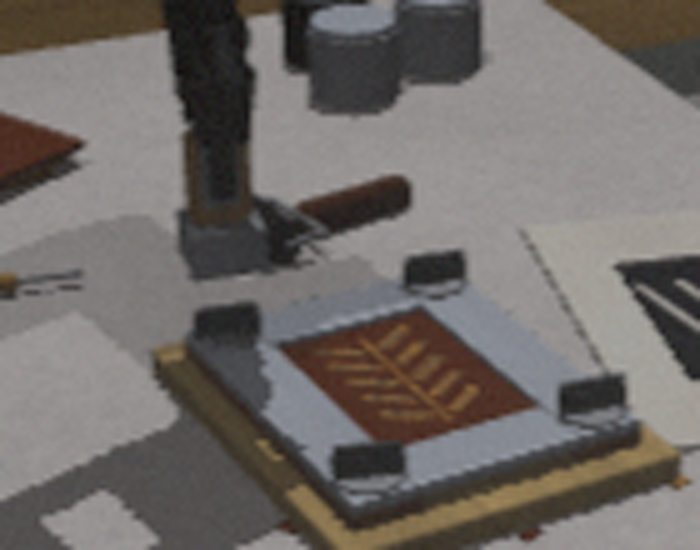

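Emit:
servo_tool --increments '[{"hand": 1,"travel": [-1,2,15],"yaw": 0},{"hand": 1,"travel": [0,0,12],"yaw": 0},{"hand": 1,"travel": [0,0,8],"yaw": 0},{"hand": 1,"travel": [0,0,7],"yaw": 0},{"hand": 1,"travel": [0,0,6],"yaw": 0},{"hand": 1,"travel": [0,0,0],"yaw": 0},{"hand": 1,"travel": [0,0,0],"yaw": 0}]'

```text
t: 7.15
tcp_pos: [0.4734, 0.1959, 0.0813]
tool_rot: [0.061, 0.998, -0.0, -0.0]
force: [-0.5, 0.2, -3.4]
finger_gap: 0.219
```

```bash
python3 - <<'E'
from st import *
st()
a=snap('side');crop(a,190,120,330,230,5,'a_s2')
E
```

```text
t 7.15 tcp [0.4734 0.1959 0.0813] psi -7.02 F [-0.5  0.2 -3.4] M [-0.03 -0.02  0.01] gap 0.219 q6 -1.27
```

View pics/a_s2.png

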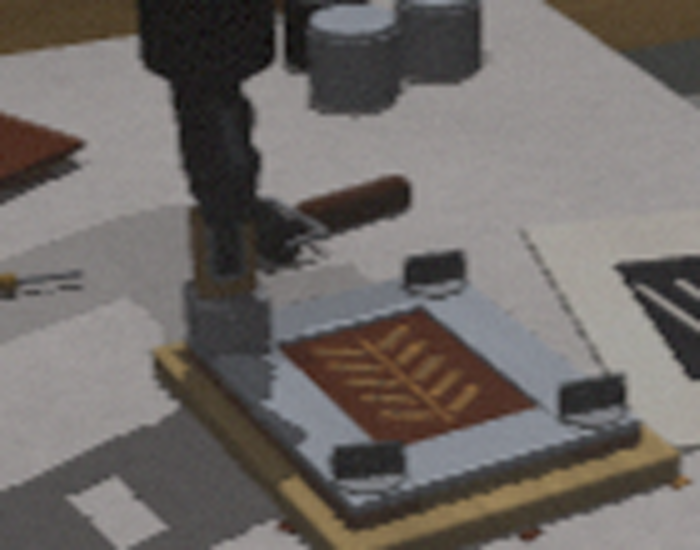

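Emit:
servo_tool --increments '[{"hand": 1,"travel": [0,0,0],"yaw": 6},{"hand": 1,"travel": [0,0,0],"yaw": 8},{"hand": 1,"travel": [0,0,0],"yaw": 8},{"hand": 1,"travel": [0,0,0],"yaw": 8},{"hand": 1,"travel": [0,0,0],"yaw": 8},{"hand": 1,"travel": [0,0,0],"yaw": 8},{"hand": 1,"travel": [0,0,0],"yaw": 0}]'

```text
t: 7.9
tcp_pos: [0.4753, 0.1974, 0.0822]
tool_rot: [0.447, 0.894, 0.002, 0.002]
force: [2.5, 3.6, -3.8]
finger_gap: 0.224
```

```bash
python3 - <<'E'
from st import *
st()
E
```

```text
t 7.9 tcp [0.4753 0.1974 0.0822] psi -53.13 F [ 2.5  3.6 -3.8] M [ 0.79 -0.34  0.07] gap 0.224 q6 -0.47
```

Emit:
servo_tool --increments '[{"hand": 1,"travel": [0,0,0],"yaw": -6},{"hand": 1,"travel": [0,0,0],"yaw": -6},{"hand": 1,"travel": [0,0,-12],"yaw": 0},{"hand": 1,"travel": [0,0,-18],"yaw": 0},{"hand": 1,"travel": [0,0,-18],"yaw": -7},{"hand": 1,"travel": [0,0,0],"yaw": -7.5},{"hand": 1,"travel": [0,0,0],"yaw": -7.5},{"hand": 1,"travel": [0,0,0],"yaw": -7.5},{"hand": 1,"travel": [0,0,0],"yaw": -6},{"hand": 1,"travel": [-20,-18,0],"yaw": 0},{"hand": 1,"travel": [-35,-30,0],"yaw": 0},{"hand": 1,"travel": [-35,-30,0],"yaw": 0},{"hand": 1,"travel": [-35,-31,0],"yaw": 0},{"hand": 1,"travel": [-30,-27,0],"yaw": 0},{"hand": 1,"travel": [-16,-14,0],"yaw": 0},{"hand": 1,"travel": [0,0,0],"yaw": 0},{"hand": 1,"travel": [0,0,0],"yaw": 0},{"hand": 1,"travel": [0,0,0],"yaw": 0}]'

```text
t: 9.7
tcp_pos: [0.6277, 0.031, 0.1295]
tool_rot: [0.048, 0.999, 0.0, -0.001]
force: [-0.3, 0.1, -3.2]
finger_gap: 0.22
```

```bash
python3 - <<'E'
from st import *
st()
a=snap('side');crop(a,200,110,340,230,5,'c_s')
t=snap('top');crop(t,165,140,285,235,6,'c_t')
E
```

```text
t 9.7 tcp [0.6277 0.031  0.1295] psi -5.52 F [-0.3  0.1 -3.2] M [ 0.    0.05 -0.02] gap 0.22 q6 -1.6
```

View pics/c_s.png

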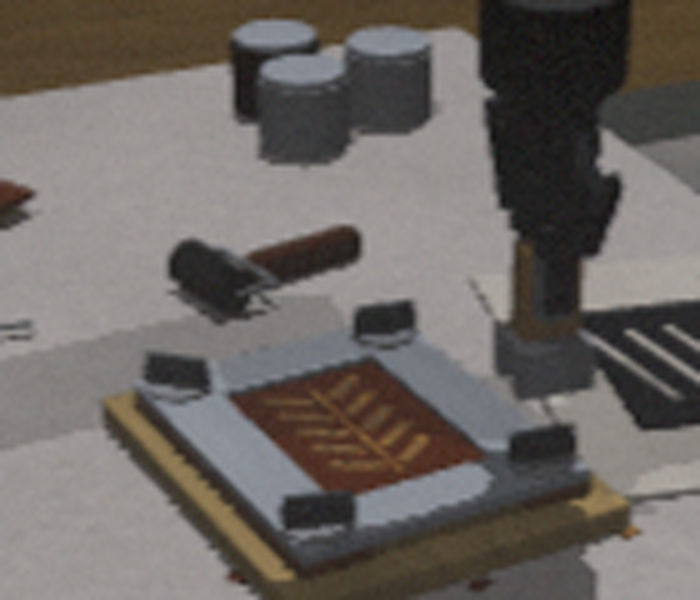

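View pics/c_t.png

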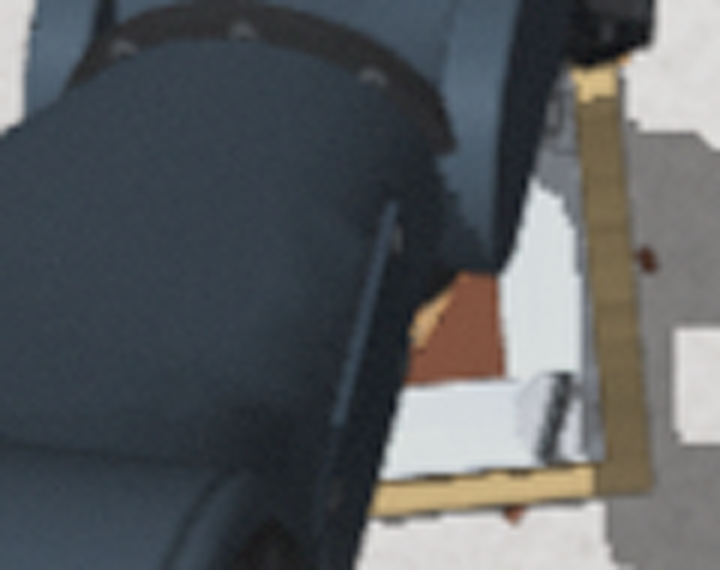

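Emit:
servo_tool --increments '[{"hand": 1,"travel": [-1,-1,15],"yaw": 0},{"hand": 1,"travel": [0,0,12],"yaw": 0},{"hand": 1,"travel": [0,0,8],"yaw": 0},{"hand": 1,"travel": [0,0,7],"yaw": 0},{"hand": 1,"travel": [0,0,6],"yaw": 0},{"hand": 1,"travel": [0,0,0],"yaw": 0},{"hand": 1,"travel": [0,0,0],"yaw": 0}]'

```text
t: 10.5
tcp_pos: [0.6301, 0.029, 0.0813]
tool_rot: [0.048, 0.999, -0.0, 0.0]
force: [-0.5, -0.3, -3.7]
finger_gap: 0.221
```

```bash
python3 - <<'E'
from st import *
st()
E
```

```text
t 10.5 tcp [0.6301 0.029  0.0813] psi -5.52 F [-0.5 -0.3 -3.7] M [ 0.    0.02 -0.01] gap 0.221 q6 -1.61
```

Emit:
servo_tool --increments '[{"hand": 1,"travel": [0,0,0],"yaw": 7.5},{"hand": 1,"travel": [0,0,0],"yaw": 8},{"hand": 1,"travel": [0,0,0],"yaw": 8},{"hand": 1,"travel": [0,0,0],"yaw": 8},{"hand": 1,"travel": [0,0,0],"yaw": 8},{"hand": 1,"travel": [0,0,0],"yaw": 8},{"hand": 1,"travel": [0,0,0],"yaw": 0}]'

```text
t: 11.2
tcp_pos: [0.6305, 0.0305, 0.0818]
tool_rot: [0.447, 0.895, 0.001, 0.0]
force: [1.5, 2.5, -2.9]
finger_gap: 0.218
```

```bash
python3 - <<'E'
from st import *
st()
E
```

```text
t 11.2 tcp [0.6305 0.0305 0.0818] psi -53.1 F [ 1.5  2.5 -2.9] M [ 0.52 -0.25  0.07] gap 0.218 q6 -0.77
```

Emit:
servo_tool --increments '[{"hand": 1,"travel": [0,0,0],"yaw": -6},{"hand": 1,"travel": [0,0,0],"yaw": -6},{"hand": 1,"travel": [0,0,-12],"yaw": 0},{"hand": 1,"travel": [0,0,-18],"yaw": 0},{"hand": 1,"travel": [0,0,-18],"yaw": -7},{"hand": 1,"travel": [0,0,0],"yaw": -7.5},{"hand": 1,"travel": [0,0,0],"yaw": -7.5},{"hand": 1,"travel": [0,0,0],"yaw": -7.5},{"hand": 1,"travel": [0,0,0],"yaw": -5},{"hand": 1,"travel": [4,22,0],"yaw": 0},{"hand": 1,"travel": [8,42,0],"yaw": 0},{"hand": 1,"travel": [8,42,0],"yaw": 0},{"hand": 1,"travel": [8,40,0],"yaw": 0},{"hand": 1,"travel": [5,23,0],"yaw": 0},{"hand": 1,"travel": [2,10,0],"yaw": 0},{"hand": 1,"travel": [0,0,0],"yaw": 0},{"hand": 1,"travel": [0,0,0],"yaw": 0},{"hand": 1,"travel": [0,0,0],"yaw": 0}]'

```text
t: 13.0
tcp_pos: [0.616, 0.2091, 0.1295]
tool_rot: [0.058, 0.998, -0.0, 0.0]
force: [-0.1, 0.1, -3.1]
finger_gap: 0.221
```

```bash
python3 - <<'E'
from st import *
st()
a=snap('side');crop(a,200,110,340,230,5,'b_s')
E
```

```text
t 13.0 tcp [0.616  0.2091 0.1295] psi -6.64 F [-0.1  0.1 -3.1] M [-0.    0.06  0.02] gap 0.221 q6 -1.3
```

View pics/b_s.png

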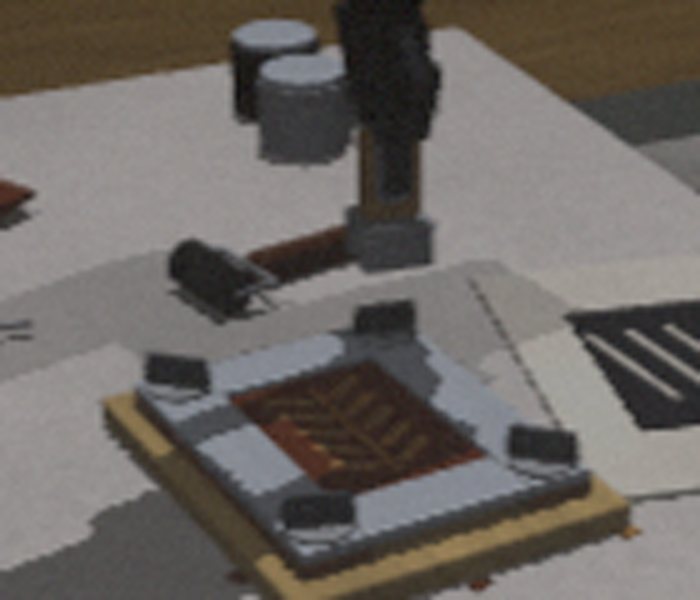

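Emit:
servo_tool --increments '[{"hand": 1,"travel": [1,1,15],"yaw": 0},{"hand": 1,"travel": [0,0,12],"yaw": 0},{"hand": 1,"travel": [0,0,8],"yaw": 0},{"hand": 1,"travel": [0,0,7],"yaw": 0},{"hand": 1,"travel": [0,0,6],"yaw": 0},{"hand": 1,"travel": [0,0,0],"yaw": 0},{"hand": 1,"travel": [0,0,0],"yaw": 0}]'

```text
t: 13.75
tcp_pos: [0.6148, 0.2121, 0.0813]
tool_rot: [0.057, 0.998, 0.0, 0.0]
force: [-0.3, 0.2, -4.0]
finger_gap: 0.218
```

```bash
python3 - <<'E'
from st import *
st()
E
```

```text
t 13.75 tcp [0.6148 0.2121 0.0813] psi -6.51 F [-0.3  0.2 -4. ] M [ 0.04  0.02 -0.05] gap 0.218 q6 -1.3
```

Emit:
servo_tool --increments '[{"hand": 1,"travel": [0,0,0],"yaw": 6.5},{"hand": 1,"travel": [0,0,0],"yaw": 8},{"hand": 1,"travel": [0,0,0],"yaw": 8},{"hand": 1,"travel": [0,0,0],"yaw": 8},{"hand": 1,"travel": [0,0,0],"yaw": 8},{"hand": 1,"travel": [0,0,0],"yaw": 8},{"hand": 1,"travel": [0,0,0],"yaw": 0}]'

```text
t: 14.45
tcp_pos: [0.6145, 0.2114, 0.0816]
tool_rot: [0.446, 0.895, -0.0, 0.0]
force: [-0.1, -0.7, -2.9]
finger_gap: 0.22
```

```bash
python3 - <<'E'
from st import *
st()
E
```

```text
t 14.45 tcp [0.6145 0.2114 0.0816] psi -52.99 F [-0.1 -0.7 -2.9] M [-0.22  0.14  0.03] gap 0.22 q6 -0.49
```

Emit:
servo_tool --increments '[{"hand": 1,"travel": [0,0,0],"yaw": -6},{"hand": 1,"travel": [0,0,0],"yaw": -6},{"hand": 1,"travel": [0,0,-12],"yaw": 0},{"hand": 1,"travel": [0,0,-18],"yaw": 0},{"hand": 1,"travel": [0,0,-18],"yaw": -7},{"hand": 1,"travel": [0,0,0],"yaw": -7.5},{"hand": 1,"travel": [0,0,0],"yaw": -7.5},{"hand": 1,"travel": [0,0,0],"yaw": -7},{"hand": 1,"travel": [8,-20,0],"yaw": 0},{"hand": 1,"travel": [15,-40,0],"yaw": 0},{"hand": 1,"travel": [16,-42,0],"yaw": 0},{"hand": 1,"travel": [16,-42,0],"yaw": 0},{"hand": 1,"travel": [15,-40,0],"yaw": 0},{"hand": 1,"travel": [8,-20,0],"yaw": 0},{"hand": 1,"travel": [4,-10,0],"yaw": 0},{"hand": 1,"travel": [0,0,0],"yaw": 0},{"hand": 1,"travel": [0,0,0],"yaw": 0},{"hand": 1,"travel": [0,0,0],"yaw": 0}]'

```text
t: 16.25
tcp_pos: [0.4912, 0.0206, 0.1296]
tool_rot: [0.104, 0.995, 0.0, 0.001]
force: [-0.0, 0.4, -2.5]
finger_gap: 0.225
```

```bash
python3 - <<'E'
from st import *
st()
a=snap('side');crop(a,200,130,340,240,5,'d_s')
E
```

```text
t 16.25 tcp [0.4912 0.0206 0.1296] psi -11.95 F [-0.   0.4 -2.5] M [ 0.01 -0.02  0.01] gap 0.225 q6 -1.55
```

View pics/d_s.png

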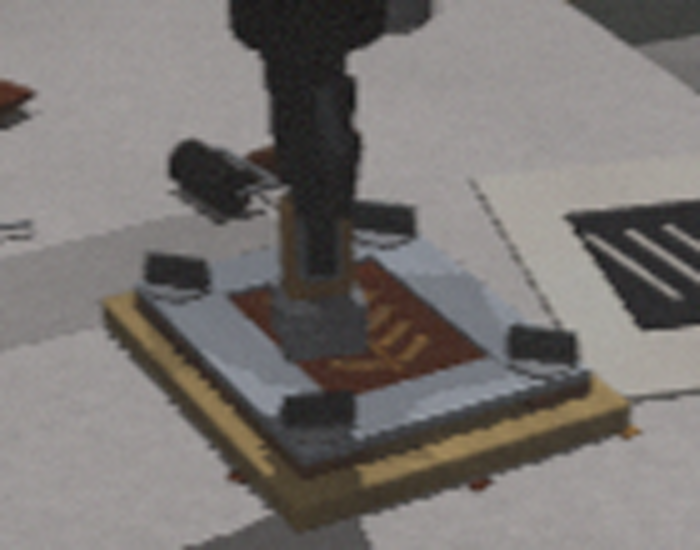

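Aligned (key column 320, bar 318). Descend.

Emit:
servo_tool --increments '[{"hand": 1,"travel": [0,0,15],"yaw": 0},{"hand": 1,"travel": [0,0,12],"yaw": 0},{"hand": 1,"travel": [0,0,8],"yaw": 0},{"hand": 1,"travel": [0,0,7],"yaw": 0},{"hand": 1,"travel": [0,0,6],"yaw": 0},{"hand": 1,"travel": [0,0,0],"yaw": 0},{"hand": 1,"travel": [0,0,0],"yaw": 0}]'

```text
t: 17.0
tcp_pos: [0.4901, 0.0198, 0.0813]
tool_rot: [0.105, 0.995, 0.0, 0.0]
force: [0.2, 0.9, -3.7]
finger_gap: 0.222
```

```bash
python3 - <<'E'
from st import *
st()
E
```

```text
t 17.0 tcp [0.4901 0.0198 0.0813] psi -12.02 F [ 0.2  0.9 -3.7] M [-0.    0.04 -0.02] gap 0.222 q6 -1.55
```

Emit:
servo_tool --increments '[{"hand": 1,"travel": [0,0,0],"yaw": 8},{"hand": 1,"travel": [0,0,0],"yaw": 8},{"hand": 1,"travel": [0,0,0],"yaw": 8},{"hand": 1,"travel": [0,0,0],"yaw": 8},{"hand": 1,"travel": [0,0,0],"yaw": 8},{"hand": 1,"travel": [0,0,0],"yaw": 0}]'

```text
t: 17.6
tcp_pos: [0.4903, 0.0198, 0.0818]
tool_rot: [0.438, 0.899, 0.0, 0.001]
force: [0.2, 0.2, -3.5]
finger_gap: 0.229
```

```bash
python3 - <<'E'
from st import *
st()
E
```

```text
t 17.6 tcp [0.4903 0.0198 0.0818] psi -52.01 F [ 0.2  0.2 -3.5] M [ 0.09 -0.01 -0.01] gap 0.229 q6 -0.85
```

Emit:
servo_tool --increments '[{"hand": 1,"travel": [0,0,0],"yaw": -6},{"hand": 1,"travel": [0,0,0],"yaw": -6},{"hand": 1,"travel": [0,0,-12],"yaw": 0},{"hand": 1,"travel": [0,0,-18],"yaw": 0},{"hand": 1,"travel": [0,0,-18],"yaw": 0},{"hand": 1,"travel": [-26,-31,0],"yaw": 0},{"hand": 1,"travel": [-26,-31,0],"yaw": 0},{"hand": 1,"travel": [-26,-31,0],"yaw": 0},{"hand": 1,"travel": [-25,-30,0],"yaw": 0},{"hand": 1,"travel": [0,0,0],"yaw": 0},{"hand": 1,"travel": [0,0,0],"yaw": 0}]'

```text
t: 18.7
tcp_pos: [0.4896, -0.1417, 0.1301]
tool_rot: [0.344, 0.939, 0.0, 0.0]
force: [0.5, 1.1, -3.7]
finger_gap: 0.222
```

```bash
python3 - <<'E'
from st import *
st()
t=snap('top');crop(t,165,140,285,235,6,'p1_t')
E
```

```text
t 18.7 tcp [ 0.4896 -0.1417  0.1301] psi -40.19 F [ 0.5  1.1 -3.7] M [ 0.03  0.01 -0.03] gap 0.222 q6 -1.37
```

View pics/p1_t.png

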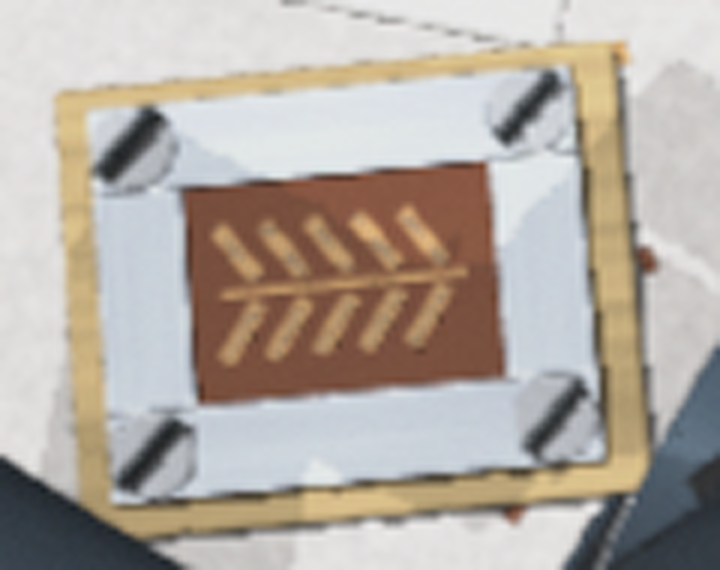

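All four bars stand about diagonal (image slopes about 35–47°), so the first pass is done. Second pass starts at a.

Emit:
servo_tool --increments '[{"hand": 1,"travel": [15,16,0],"yaw": 0},{"hand": 1,"travel": [32,34,0],"yaw": 0},{"hand": 1,"travel": [32,35,0],"yaw": 0},{"hand": 1,"travel": [32,35,0],"yaw": 0},{"hand": 1,"travel": [32,35,0],"yaw": 0},{"hand": 1,"travel": [32,35,0],"yaw": 0},{"hand": 1,"travel": [30,33,0],"yaw": 0},{"hand": 1,"travel": [18,20,0],"yaw": 0},{"hand": 1,"travel": [8,8,0],"yaw": 0},{"hand": 1,"travel": [0,0,0],"yaw": 0},{"hand": 1,"travel": [0,0,0],"yaw": 0},{"hand": 1,"travel": [0,0,0],"yaw": 0}]'

```text
t: 19.95
tcp_pos: [0.4741, 0.199, 0.1293]
tool_rot: [0.343, 0.939, -0.0, -0.0]
force: [0.4, 0.3, -3.6]
finger_gap: 0.221
```

```bash
python3 - <<'E'
from st import *
st()
a=snap('side');crop(a,190,120,330,230,5,'a2_s')
E
```

```text
t 19.95 tcp [0.4741 0.199  0.1293] psi -40.09 F [ 0.4  0.3 -3.6] M [-0.02 -0.   -0.04] gap 0.221 q6 -0.69
```

View pics/a2_s.png

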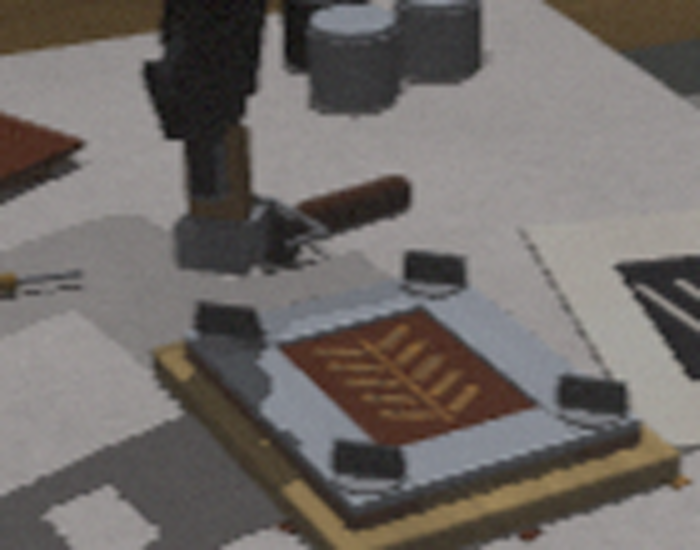

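Emit:
servo_tool --increments '[{"hand": 1,"travel": [-1,0,15],"yaw": 0},{"hand": 1,"travel": [0,0,12],"yaw": 0},{"hand": 1,"travel": [0,0,8],"yaw": 0},{"hand": 1,"travel": [0,0,7],"yaw": 0},{"hand": 1,"travel": [0,0,6],"yaw": 0},{"hand": 1,"travel": [0,0,0],"yaw": 0},{"hand": 1,"travel": [0,0,0],"yaw": 0}]'

```text
t: 20.7
tcp_pos: [0.475, 0.1995, 0.0813]
tool_rot: [0.342, 0.94, -0.0, -0.0]
force: [0.3, 0.3, -2.5]
finger_gap: 0.222
```

```bash
python3 - <<'E'
from st import *
st()
E
```

```text
t 20.7 tcp [0.475  0.1995 0.0813] psi -40.02 F [ 0.3  0.3 -2.5] M [-0.02 -0.07 -0.06] gap 0.222 q6 -0.69
```

Seated. Turn by 59° to the stop.

Emit:
servo_tool --increments '[{"hand": 1,"travel": [0,0,0],"yaw": 8},{"hand": 1,"travel": [0,0,0],"yaw": 8},{"hand": 1,"travel": [0,0,0],"yaw": 8},{"hand": 1,"travel": [0,0,0],"yaw": 8},{"hand": 1,"travel": [0,0,0],"yaw": 8},{"hand": 1,"travel": [0,0,0],"yaw": 8},{"hand": 1,"travel": [0,0,0],"yaw": 6},{"hand": 1,"travel": [0,0,0],"yaw": 4},{"hand": 1,"travel": [0,0,0],"yaw": 0},{"hand": 1,"travel": [0,0,0],"yaw": 0}]'

```text
t: 21.7
tcp_pos: [0.4749, 0.1995, 0.0816]
tool_rot: [0.754, 0.657, 0.0, 0.0]
force: [0.1, -1.1, -2.2]
finger_gap: 0.217
```

```bash
python3 - <<'E'
from st import *
st()
E
```

```text
t 21.7 tcp [0.4749 0.1995 0.0816] psi 82.08 F [ 0.1 -1.1 -2.2] M [-0.15  0.13 -0.02] gap 0.217 q6 0.32
```

Emit:
servo_tool --increments '[{"hand": 1,"travel": [0,0,0],"yaw": 3},{"hand": 1,"travel": [0,0,0],"yaw": 0},{"hand": 1,"travel": [0,0,0],"yaw": -7.5},{"hand": 1,"travel": [0,0,0],"yaw": -8},{"hand": 1,"travel": [0,0,-12],"yaw": 0},{"hand": 1,"travel": [0,0,-18],"yaw": 0},{"hand": 1,"travel": [0,0,-18],"yaw": -7.5},{"hand": 1,"travel": [0,0,0],"yaw": -8},{"hand": 1,"travel": [0,0,0],"yaw": -8},{"hand": 1,"travel": [0,0,0],"yaw": -8},{"hand": 1,"travel": [0,0,0],"yaw": -8},{"hand": 1,"travel": [0,0,0],"yaw": -6},{"hand": 1,"travel": [-25,-3,0],"yaw": 0},{"hand": 1,"travel": [-46,-6,0],"yaw": 0},{"hand": 1,"travel": [-47,-6,0],"yaw": 0},{"hand": 1,"travel": [-47,-6,0],"yaw": 0},{"hand": 1,"travel": [-40,-5,0],"yaw": 0},{"hand": 1,"travel": [-22,-3,0],"yaw": 0},{"hand": 1,"travel": [0,0,0],"yaw": 0},{"hand": 1,"travel": [0,0,0],"yaw": 0}]'

```text
t: 23.7
tcp_pos: [0.6298, 0.0311, 0.1296]
tool_rot: [0.344, 0.939, 0.0, -0.0]
force: [-0.2, -0.0, -3.6]
finger_gap: 0.219
```

```bash
python3 - <<'E'
from st import *
st()
a=snap('side');crop(a,200,110,340,230,5,'c2_s')
E
```

```text
t 23.7 tcp [0.6298 0.0311 0.1296] psi -40.19 F [-0.2 -0.  -3.6] M [-0.03 -0.01  0.06] gap 0.219 q6 -1.0
```

View pics/c2_s.png

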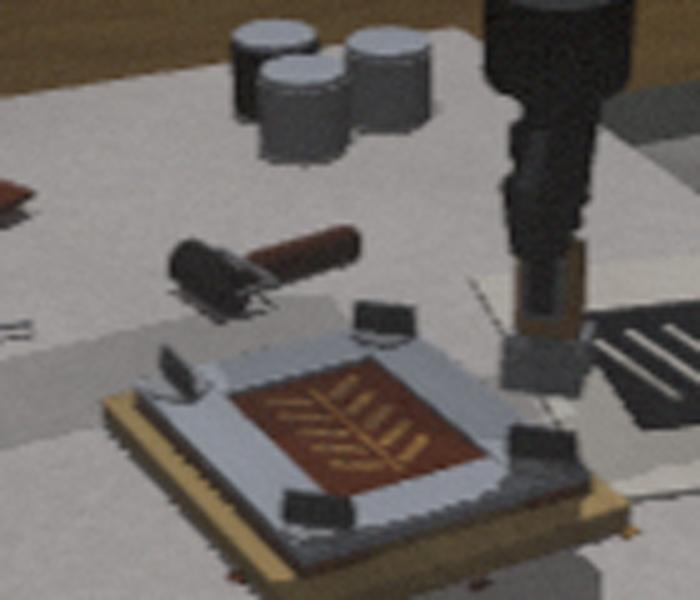

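Bar a now stands parallel to the long side (at (180,373)), and the key is over c (columns 547 and 543). Descend.

Emit:
servo_tool --increments '[{"hand": 1,"travel": [0,0,15],"yaw": 0},{"hand": 1,"travel": [0,0,12],"yaw": 0},{"hand": 1,"travel": [0,0,8],"yaw": 0},{"hand": 1,"travel": [0,0,7],"yaw": 0},{"hand": 1,"travel": [0,0,6],"yaw": 0},{"hand": 1,"travel": [0,0,0],"yaw": 0},{"hand": 1,"travel": [0,0,0],"yaw": 0}]'

```text
t: 24.45
tcp_pos: [0.6303, 0.0312, 0.0813]
tool_rot: [0.342, 0.94, 0.0, 0.0]
force: [-0.3, -0.7, -2.7]
finger_gap: 0.219
```

```bash
python3 - <<'E'
from st import *
st()
E
```

```text
t 24.45 tcp [0.6303 0.0312 0.0813] psi -40.02 F [-0.3 -0.7 -2.7] M [-0.    0.03  0.  ] gap 0.219 q6 -1.0
```

Emit:
servo_tool --increments '[{"hand": 1,"travel": [0,0,0],"yaw": 8},{"hand": 1,"travel": [0,0,0],"yaw": 8},{"hand": 1,"travel": [0,0,0],"yaw": 8},{"hand": 1,"travel": [0,0,0],"yaw": 8},{"hand": 1,"travel": [0,0,0],"yaw": 8},{"hand": 1,"travel": [0,0,0],"yaw": 8},{"hand": 1,"travel": [0,0,0],"yaw": 6},{"hand": 1,"travel": [0,0,0],"yaw": 4},{"hand": 1,"travel": [0,0,0],"yaw": 3},{"hand": 1,"travel": [0,0,0],"yaw": 0},{"hand": 1,"travel": [0,0,0],"yaw": 0}]'

```text
t: 25.55
tcp_pos: [0.6299, 0.0312, 0.0816]
tool_rot: [0.771, 0.637, -0.0, -0.0]
force: [-1.4, 0.5, -1.2]
finger_gap: 0.227
```

```bash
python3 - <<'E'
from st import *
st()
E
```

```text
t 25.55 tcp [0.6299 0.0312 0.0816] psi 79.1 F [-1.4  0.5 -1.2] M [0.11 0.28 0.41] gap 0.227 q6 0.06
```

Emit:
servo_tool --increments '[{"hand": 1,"travel": [0,0,0],"yaw": -8},{"hand": 1,"travel": [0,0,0],"yaw": -8},{"hand": 1,"travel": [0,0,-12],"yaw": 0},{"hand": 1,"travel": [0,0,-18],"yaw": 0},{"hand": 1,"travel": [0,0,-18],"yaw": -7},{"hand": 1,"travel": [0,0,0],"yaw": -8},{"hand": 1,"travel": [0,0,0],"yaw": -8},{"hand": 1,"travel": [0,0,0],"yaw": -8},{"hand": 1,"travel": [0,0,0],"yaw": -8},{"hand": 1,"travel": [0,0,0],"yaw": -6},{"hand": 1,"travel": [16,16,0],"yaw": 0},{"hand": 1,"travel": [30,30,0],"yaw": 0},{"hand": 1,"travel": [32,32,0],"yaw": 0},{"hand": 1,"travel": [30,30,0],"yaw": 0},{"hand": 1,"travel": [14,14,0],"yaw": 0},{"hand": 1,"travel": [6,6,0],"yaw": 0},{"hand": 1,"travel": [0,0,0],"yaw": 0},{"hand": 1,"travel": [0,0,0],"yaw": 0},{"hand": 1,"travel": [0,0,0],"yaw": 0}]'

```text
t: 27.45
tcp_pos: [0.6149, 0.2099, 0.1295]
tool_rot: [0.343, 0.939, -0.0, 0.0]
force: [-0.7, -0.2, -2.9]
finger_gap: 0.218
```

```bash
python3 - <<'E'
from st import *
st()
a=snap('side');crop(a,200,110,340,230,5,'b2_s')
E
```

```text
t 27.45 tcp [0.6149 0.2099 0.1295] psi -40.16 F [-0.7 -0.2 -2.9] M [ 0.01  0.01 -0.03] gap 0.218 q6 -0.71
```

View pics/b2_s.png

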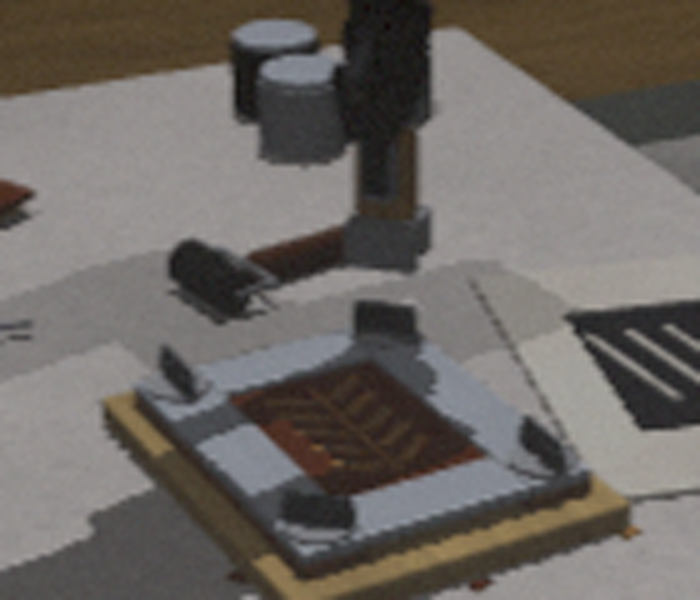

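Bar c now matches bar a (stop torque 0.41 N m felt). The key is over b (columns 387 and 386). Descend and turn.

Emit:
servo_tool --increments '[{"hand": 1,"travel": [0,0,15],"yaw": 0},{"hand": 1,"travel": [0,0,12],"yaw": 0},{"hand": 1,"travel": [0,0,8],"yaw": 0},{"hand": 1,"travel": [0,0,7],"yaw": 0},{"hand": 1,"travel": [0,0,6],"yaw": 0},{"hand": 1,"travel": [0,0,0],"yaw": 0},{"hand": 1,"travel": [0,0,0],"yaw": 0}]'

```text
t: 28.2
tcp_pos: [0.6146, 0.2117, 0.0813]
tool_rot: [0.342, 0.94, 0.0, 0.0]
force: [0.2, 0.7, -3.3]
finger_gap: 0.22
```

```bash
python3 - <<'E'
from st import *
st()
E
```

```text
t 28.2 tcp [0.6146 0.2117 0.0813] psi -40.01 F [ 0.2  0.7 -3.3] M [ 0.01 -0.01  0.04] gap 0.22 q6 -0.71
```

Emit:
servo_tool --increments '[{"hand": 1,"travel": [0,0,0],"yaw": 8},{"hand": 1,"travel": [0,0,0],"yaw": 8},{"hand": 1,"travel": [0,0,0],"yaw": 8},{"hand": 1,"travel": [0,0,0],"yaw": 8},{"hand": 1,"travel": [0,0,0],"yaw": 8},{"hand": 1,"travel": [0,0,0],"yaw": 8},{"hand": 1,"travel": [0,0,0],"yaw": 6},{"hand": 1,"travel": [0,0,0],"yaw": 4},{"hand": 1,"travel": [0,0,0],"yaw": 3},{"hand": 1,"travel": [0,0,0],"yaw": 0},{"hand": 1,"travel": [0,0,0],"yaw": 0}]'

```text
t: 29.3
tcp_pos: [0.6144, 0.2115, 0.0816]
tool_rot: [0.771, 0.637, -0.0, 0.0]
force: [-0.8, -1.8, -2.2]
finger_gap: 0.22
```

```bash
python3 - <<'E'
from st import *
st()
E
```

```text
t 29.3 tcp [0.6144 0.2115 0.0816] psi 79.11 F [-0.8 -1.8 -2.2] M [-0.13  0.14  0.49] gap 0.22 q6 0.35
```

Emit:
servo_tool --increments '[{"hand": 1,"travel": [0,0,0],"yaw": -8},{"hand": 1,"travel": [0,0,0],"yaw": -8},{"hand": 1,"travel": [0,0,-12],"yaw": 0},{"hand": 1,"travel": [0,0,-18],"yaw": 0},{"hand": 1,"travel": [0,0,-18],"yaw": -7},{"hand": 1,"travel": [0,0,0],"yaw": -8},{"hand": 1,"travel": [0,0,0],"yaw": -8},{"hand": 1,"travel": [0,0,0],"yaw": -8},{"hand": 1,"travel": [0,0,0],"yaw": -8},{"hand": 1,"travel": [0,0,0],"yaw": -6},{"hand": 1,"travel": [-3,-25,0],"yaw": 0},{"hand": 1,"travel": [-6,-46,0],"yaw": 0},{"hand": 1,"travel": [-6,-47,0],"yaw": 0},{"hand": 1,"travel": [-6,-47,0],"yaw": 0},{"hand": 1,"travel": [-5,-40,0],"yaw": 0},{"hand": 1,"travel": [-2,-22,0],"yaw": 0},{"hand": 1,"travel": [0,0,0],"yaw": 0},{"hand": 1,"travel": [0,0,0],"yaw": 0},{"hand": 1,"travel": [0,0,0],"yaw": 0}]'

```text
t: 31.2
tcp_pos: [0.4914, 0.0201, 0.13]
tool_rot: [0.343, 0.939, 0.0, 0.001]
force: [0.4, 0.1, -2.9]
finger_gap: 0.219
```

```bash
python3 - <<'E'
from st import *
st()
a=snap('side');crop(a,200,130,340,240,5,'d2_s')
E
```

```text
t 31.2 tcp [0.4914 0.0201 0.13  ] psi -40.07 F [ 0.4  0.1 -2.9] M [ 0.04 -0.   -0.  ] gap 0.219 q6 -1.06
```

View pics/d2_s.png

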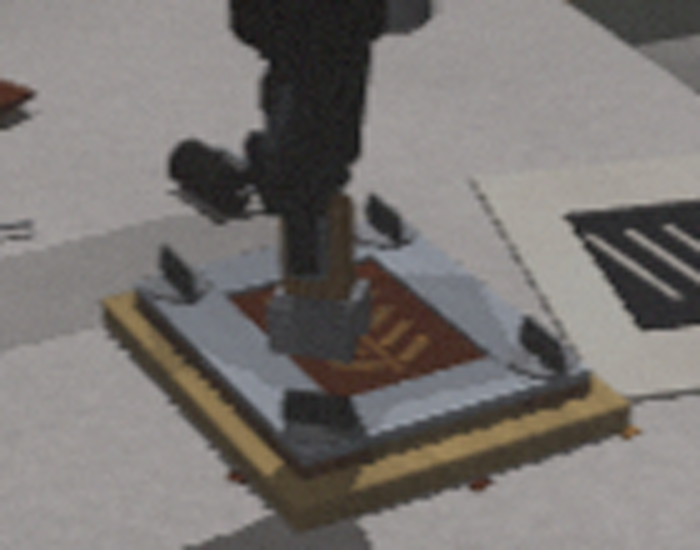

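b is tight as well; the key is over d (columns 319 and 320).

Emit:
servo_tool --increments '[{"hand": 1,"travel": [0,0,15],"yaw": 0},{"hand": 1,"travel": [0,0,12],"yaw": 0},{"hand": 1,"travel": [0,0,8],"yaw": 0},{"hand": 1,"travel": [0,0,7],"yaw": 0},{"hand": 1,"travel": [0,0,6],"yaw": 0},{"hand": 1,"travel": [0,0,0],"yaw": 0},{"hand": 1,"travel": [0,0,0],"yaw": 0}]'

```text
t: 31.95
tcp_pos: [0.4901, 0.0198, 0.0814]
tool_rot: [0.342, 0.94, 0.0, 0.0]
force: [0.2, -0.1, -3.5]
finger_gap: 0.221
```

```bash
python3 - <<'E'
from st import *
st()
E
```

```text
t 31.95 tcp [0.4901 0.0198 0.0814] psi -40.02 F [ 0.2 -0.1 -3.5] M [ 0.02 -0.01 -0.01] gap 0.221 q6 -1.06
```

Emit:
servo_tool --increments '[{"hand": 1,"travel": [0,0,0],"yaw": 8},{"hand": 1,"travel": [0,0,0],"yaw": 8},{"hand": 1,"travel": [0,0,0],"yaw": 8},{"hand": 1,"travel": [0,0,0],"yaw": 8},{"hand": 1,"travel": [0,0,0],"yaw": 8},{"hand": 1,"travel": [0,0,0],"yaw": 8},{"hand": 1,"travel": [0,0,0],"yaw": 6},{"hand": 1,"travel": [0,0,0],"yaw": 4},{"hand": 1,"travel": [0,0,0],"yaw": 3},{"hand": 1,"travel": [0,0,0],"yaw": 0},{"hand": 1,"travel": [0,0,0],"yaw": 0}]'

```text
t: 33.05
tcp_pos: [0.4904, 0.0199, 0.0817]
tool_rot: [0.771, 0.637, 0.0, 0.001]
force: [0.8, 2.8, -2.4]
finger_gap: 0.228
```

```bash
python3 - <<'E'
from st import *
st()
E
```

```text
t 33.05 tcp [0.4904 0.0199 0.0817] psi 79.09 F [ 0.8  2.8 -2.4] M [ 0.36 -0.15  0.4 ] gap 0.228 q6 0.0
```

Emit:
servo_tool --increments '[{"hand": 1,"travel": [0,0,0],"yaw": -8},{"hand": 1,"travel": [0,0,0],"yaw": -8},{"hand": 1,"travel": [0,0,-12],"yaw": 0},{"hand": 1,"travel": [0,0,-18],"yaw": 0},{"hand": 1,"travel": [0,0,-18],"yaw": -7},{"hand": 1,"travel": [0,0,0],"yaw": -8},{"hand": 1,"travel": [0,0,0],"yaw": -8},{"hand": 1,"travel": [0,0,0],"yaw": -8},{"hand": 1,"travel": [0,0,0],"yaw": -8},{"hand": 1,"travel": [0,0,0],"yaw": -6},{"hand": 1,"travel": [-16,-24,0],"yaw": 0},{"hand": 1,"travel": [-25,-38,0],"yaw": 0},{"hand": 1,"travel": [-26,-39,0],"yaw": 0},{"hand": 1,"travel": [-26,-39,0],"yaw": 0},{"hand": 1,"travel": [-26,-39,0],"yaw": 0},{"hand": 1,"travel": [-22,-33,0],"yaw": 0},{"hand": 1,"travel": [-16,-24,0],"yaw": 0},{"hand": 1,"travel": [0,0,0],"yaw": 0},{"hand": 1,"travel": [0,0,0],"yaw": 0}]'

```text
t: 34.95
tcp_pos: [0.4579, -0.2624, 0.1299]
tool_rot: [0.344, 0.939, 0.0, -0.0]
force: [-0.4, 1.0, -2.7]
finger_gap: 0.222
```

```bash
python3 - <<'E'
from st import *
st()
t=snap('top');crop(t,165,140,285,235,6,'p2_t')
a=snap('side');crop(a,200,160,350,330,4,'m_s')
E
```

```text
t 34.95 tcp [ 0.4579 -0.2624  0.1299] psi -40.27 F [-0.4  1.  -2.7] M [ 0.01 -0.    0.  ] gap 0.222 q6 -1.6
```

View pics/p2_t.png

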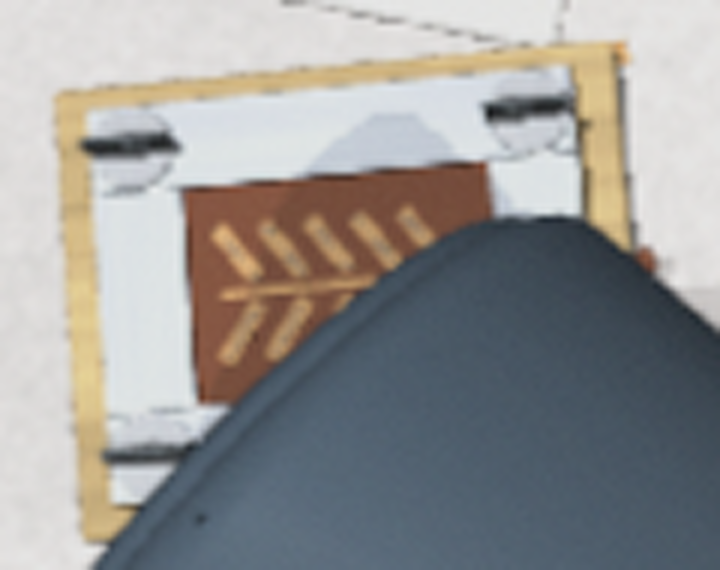

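View pics/m_s.png

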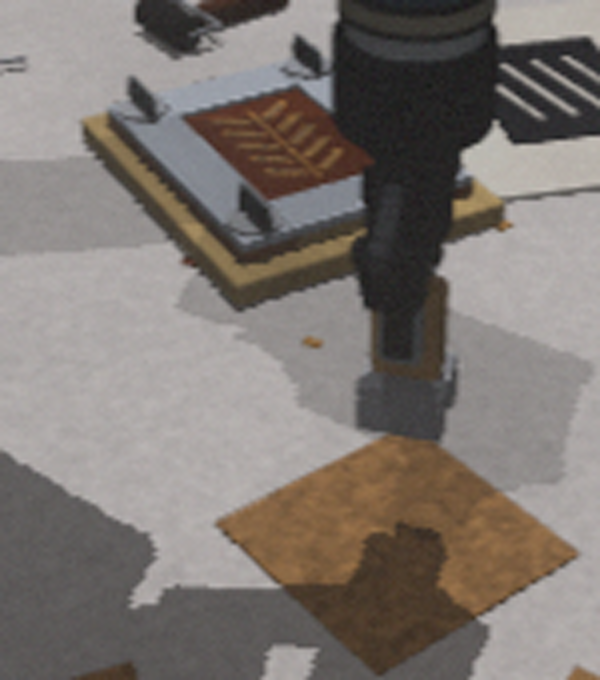

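All bars read tight in both views. Now I lower the key onto the mat.

Emit:
servo_tool --increments '[{"hand": 1,"travel": [0,0,25],"yaw": 0},{"hand": 1,"travel": [0,0,28],"yaw": 0},{"hand": 1,"travel": [0,0,16],"yaw": 0},{"hand": 1,"travel": [0,0,8],"yaw": 0},{"hand": 1,"travel": [0,0,4],"yaw": 0},{"hand": 1,"travel": [0,0,2],"yaw": 0},{"hand": 1,"travel": [0,0,1],"yaw": 0},{"hand": 1,"travel": [0,0,0],"yaw": 0},{"hand": 1,"travel": [0,0,0],"yaw": 0}]'

```text
t: 35.95
tcp_pos: [0.4587, -0.2622, 0.0459]
tool_rot: [0.342, 0.94, -0.0, 0.001]
force: [-0.5, -0.2, -3.5]
finger_gap: 0.22
```

```bash
python3 - <<'E'
from st import *
st()
a=snap('side');crop(a,245,225,355,330,5,'m_s2')
E
```

```text
t 35.95 tcp [ 0.4587 -0.2622  0.0459] psi -40.02 F [-0.5 -0.2 -3.5] M [0.01 0.03 0.01] gap 0.22 q6 -1.6
```

View pics/m_s2.png

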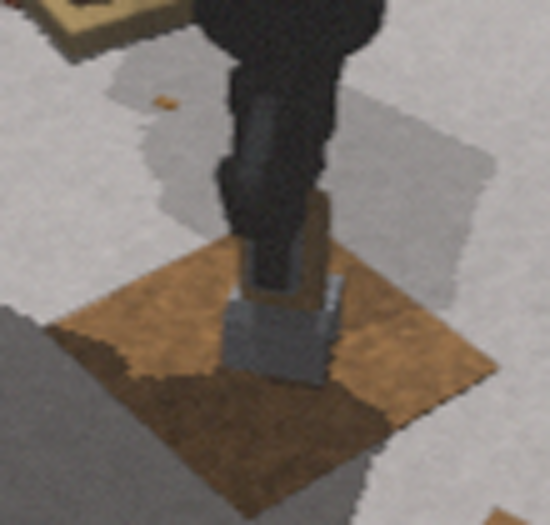

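Emit:
servo_tool --increments '[{"hand": 1,"travel": [0,0,1],"yaw": 0},{"hand": 1,"travel": [0,0,0.5],"yaw": 0},{"hand": 1,"travel": [0,0,0],"yaw": 0}]'

```text
t: 36.3
tcp_pos: [0.4588, -0.2623, 0.0457]
tool_rot: [0.342, 0.94, -0.0, 0.001]
force: [-1.7, 2.4, 10.2]
finger_gap: 0.224
```

```bash
python3 - <<'E'
from st import *
st()
E
```

```text
t 36.3 tcp [ 0.4588 -0.2623  0.0457] psi -40.02 F [-1.7  2.4 10.2] M [ 0.24  0.4  -0.01] gap 0.224 q6 -1.6
```

Emit:
servo_tool --increments '[{"hand": 1,"travel": [0,0,-0.5],"yaw": 0},{"hand": 0.7,"travel": [0,0,0],"yaw": 0},{"hand": 0.4,"travel": [0,0,0],"yaw": 0},{"hand": 0.1,"travel": [0,0,0],"yaw": 0},{"hand": 0,"travel": [0,0,0],"yaw": 0},{"hand": 0,"travel": [0,0,0],"yaw": 0},{"hand": 0,"travel": [0,0,0],"yaw": 0},{"hand": 0,"travel": [0,0,0],"yaw": 0},{"hand": 0,"travel": [0,0,0],"yaw": 0}]' --newtons 60

```text
t: 37.2
tcp_pos: [0.4584, -0.2619, 0.0443]
tool_rot: [0.342, 0.94, 0.0, -0.0]
force: [-0.0, 0.4, -0.4]
finger_gap: 1.0
```

```bash
python3 - <<'E'
from st import *
st()
a=snap('side');crop(a,245,225,355,330,5,'r_s')
E
```

```text
t 37.2 tcp [ 0.4584 -0.2619  0.0443] psi -40.02 F [-0.   0.4 -0.4] M [-0.02  0.01  0.  ] gap 1.0 q6 -1.6
```

View pics/r_s.png

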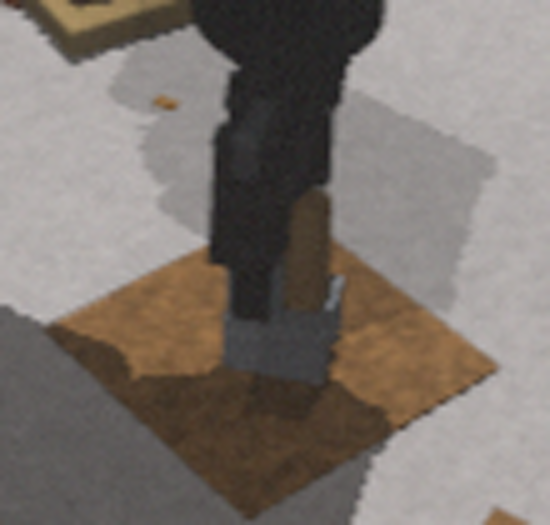

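Released and standing. Now I lift clear and check.

Emit:
servo_tool --increments '[{"hand": 0,"travel": [0,0,-15],"yaw": 0},{"hand": 0,"travel": [0,0,-30],"yaw": 0},{"hand": 0,"travel": [0,0,-45],"yaw": 0},{"hand": 0,"travel": [0,0,-45],"yaw": 0},{"hand": 0,"travel": [40,-25,0],"yaw": 0},{"hand": 0,"travel": [40,-25,0],"yaw": 0},{"hand": 0,"travel": [30,-30,0],"yaw": 0},{"hand": 0,"travel": [0,0,0],"yaw": 0},{"hand": 0,"travel": [0,0,0],"yaw": 0},{"hand": 0,"travel": [0,0,0],"yaw": 0}]'

```text
t: 38.25
tcp_pos: [0.3238, -0.2534, 0.1796]
tool_rot: [0.342, 0.94, -0.0, 0.001]
force: [1.3, 0.3, -0.0]
finger_gap: 1.001
```

```bash
python3 - <<'E'
from st import *
s=st(); print(s['qd'])
a=snap('side','f_s'); t=snap('top','f_t'); crop(a,200,160,350,330,4,'f_s2')
E
```

```text
t 38.25 tcp [ 0.3238 -0.2534  0.1796] psi -40.02 F [ 1.3  0.3 -0. ] M [-0.04  0.   -0.03] gap 1.001 q6 -1.81
[ 0.0145357   0.00903967 -0.0073777  -0.00143428  0.00327858 -0.00244134]
```

View pics/f_s2.png

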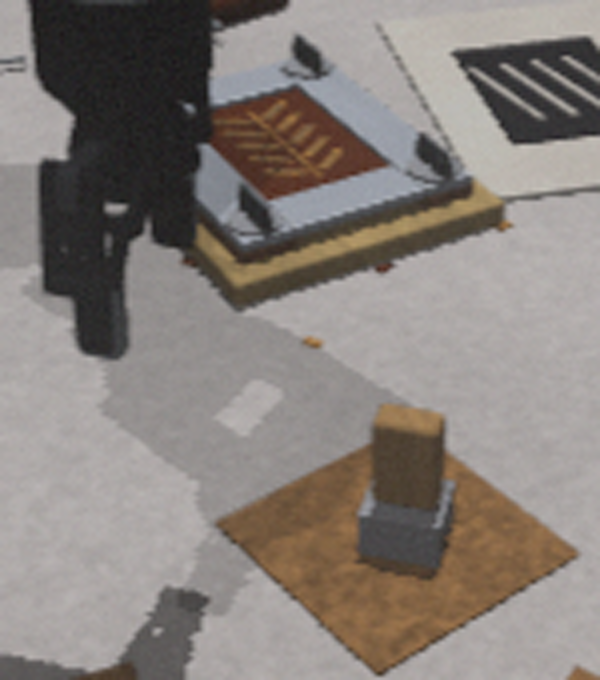

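View pics/f_t.png

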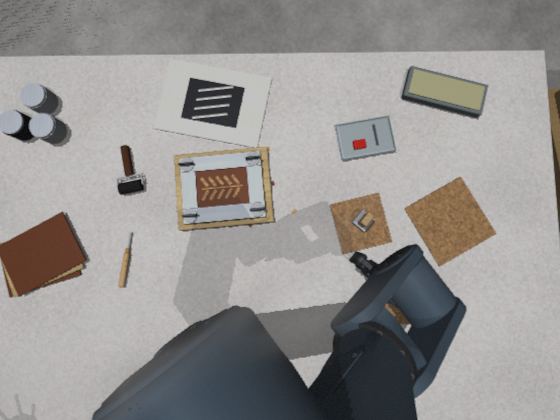

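The key stands upright near the mat's centre (363,221), all four bars are parallel to the long sides, and the bystanders haven't moved. Handing in.

```bash
python3 -c "
from station import manip
print(manip.sign_off())"
```

```text
the job is handed in; nothing more can be done
None
```

I tightened all four screws with the key, in the order a, c, b, d. The first pass took them to about diagonal and the second to the stop. I then stood the key back on the middle-sized (140 mm) mat and let go, about 38 s into the 72 s allowed.

- **Screws:** The last pictures show all four bars parallel to the frame's long sides. At c, b and d I felt the stop as 0.4–0.5 N m at the wrist. I took no reading at the stop on a, so that one rests on how far I turned it and on the pictures.
- **Key:** It stands upright and released, about 5 mm from the mat's centre by the arm's position. The hand is clear of it.
- **Other things:** The gouge, roller and tray show no visible movement in the top view.
- **Disagreement:** The three cameras disagreed on positions by 4–8 mm at first. I started from the top and side average, then refined the screw positions from where the key settled when it turned each one. Every later fit went on without pressing.

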